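# Load the pill organizer rail for the night

### The arm

A 7-joint arm with a two-finger parallel gripper is mounted at the origin on the work surface. World frame = base frame: x ahead of the robot, y to its left, z up, the work surface at z = 0. Lengths are in m, angles in rad, forces in N, time in s.
With the tool pointing down it reaches from about 0.4 to 0.85 m from the base axis. Payload 4.5 kg.
Tool frame: the origin (TCP) lies midway between the tips of the shut fingers; the grasp point (between the pads) lies 19 mm behind it; z points along the fingers, x is the direction in which the jaws open and shut, and the axes are right-handed (so a half turn about z gives the same grasp; the last joint's range is limited). The gripper opens to 88 mm and grips with 3 to 60 N. Pads are 18 mm wide; open, the fingers measure 123 mm over their backs; the gripper's body (75 mm by 187 mm) begins 45 mm behind the grasp point.
Start: joints at [1.208, 0.689, -0.195, 1.565, 0.157, 0.902, -0.215], TCP at [0.242, -0.576, 0.239] pointing down, gripper open.
Joint ranges: [-3.01, 3.01], [-0.46, 2.08], [-1.47, 1.51], [0.13, 2.56], [-1, 4.14], [0.04, 2.09], [-2.66, 2.66]. Speed limits (rad/s): [2.57, 2.57, 3.14, 3.14, 3.14, 3.14, 3.14].

### API

Orientations are given as a unit quaternion [x, y, z, w].
In Python, from plant import r gives the robot as it stands. The module is installed in compiled form; this text tells all that it offers.
- The arm moves only by the tool play_rows, never from a script. Its argument "increments" is a list of rows, each a list of 7 numbers: the opening, from 0 (shut) to 1 (fully open), then the shift along the tool's x, y, z in mm, then the turn, a rotation vector about the tool's x, y, z in rad. In form: [[hand, dx, dy, dz, wx, wy, wz], ...]. A call has exactly 8 rows; each row shifts and turns the pose as measured when the row begins, along the tool's axes as they then stand; what a row does not reach is not made up. A row lasts 1/8 s, in which the tool goes at most 62.5 mm and 10.7 degrees, less where a joint would pass 70% of its speed; a pose out of reach is approached as far as the arm can. A call is refused whole if a number of a shift passes 62.5 or a number of a turn 0.188, either way. A call with a gripper value outside its range is refused whole. The fingers move at their own pace and stop on an object; "grip_force" is the grip in N (left out, the last holds). Time passes only in rows, so rows that do not move let the fingers close, or fill a call up. It gives the time, the measured TCP pose, the force and the opening at its end, in the units of the state.
- r.get_state(): the state, without advancing time (a new reading comes with each control period).
- r.snapshot(name): name is "side" or "top"; returns the picture (384x512x3 uint8, red, green, blue); there is no depth.
- r.get_calibration(name): a dict with "fx", "fy", "cx", "cy" (pixels), "dist" ([k1, k2, p1, p2, k3] as OpenCV has them; the pictures are not rectified), "R" (3x3) and "t" (3): a world point X has camera coordinates R X + t. Camera axes: x right, y down, z forward; pixel columns grow to the right and rows downward; lengths in m; the calibration is good to about 2 mm. A picture is of the moment at which its call begins. get_calibration takes no time and is no camera call.
- r.finish_job(): hands the job in, once; it reports no verdict.
The state is a dict: "clock": time; "q": joint angles; "qd": joint speeds; "joint_torque": joint torques, N m; "tool_pos": TCP position; "eef_rot": TCP orientation; "contact_force": force on the tool from outside, world axes, zero at the start; "moment": the same for the moment, N m; "opening": opening from 0.0 (shut) to 1.0 (fully open).
Only numpy, scipy, OpenCV 4.12 (cv2) and the standard library are available. Lean on these libraries where they do the work, as an engineer would, in place of code of your own. Each camera call takes 0.05 s, during which the arm holds its last target.

### The job

Put the coming days' pills away for the night: slide every green day box that is on the tray into the white organizer rail from its open end, one behind the other, fully home against the stop with no gaps, and flip every lid shut. Only when all of them are in and shut, fold the yellow end flap down across the open end. Keep the boxes upright so that no pill is spilled, and leave the bottles, the bell, the tumbler and the glasses case where they stand.

Things in the scene. Friction and masses are not known exactly. Their poses are not given: they have to be found in the camera images.
- rail: White plastic organizer rail fixed on the shelf beyond the tray, 82 mm wide, apron 100 (own x, roughly away from the robot), 360 mm long (own y, roughly to the robot's left). Origin: mid-width, on its underside. C-track from the stop face at y = +165 mm to the mouth at y = -81 mm, open only there. Floor 6 mm thick. Boxes are home with centres at y = +135, +75, +15 and -45 mm.
- rail_stop (a point): Middle of the stop's inner face (end wall 34 mm high, 10 mm thick), at the level of the rail's floor, 6 mm above its underside.
- rail_mouth (a point): Middle of the mouth, at floor level, 246 mm from rail_stop, where the lips begin. Between mouth and stop the side walls are 66 mm apart, but light green lips above leave only 50 mm; lip undersides are 14.5 mm, tops 18 mm above the rail's underside. The foot of a box passes under them with 2.5 mm to spare above and 3 mm each side.
- rail_apron (a point): Middle of the loading apron at floor level, 64 mm outside the mouth: the rail's bare floor, without lips, running 104 mm outward from the mouth between two 8 mm high guides that flare from 66 mm apart near the mouth to 88 mm at the outer end. A box can be set down here.
- end_flap (a joint): Angle of the yellow end flap at the mouth: 0 = folded down across the open end, 1.57 = upright, more = leaning towards the robot (2.1 at most). Starts at 1.7 to 1.9. It stays where it is left (hinge friction about 0.025 N m), so it must be pushed all the way down.
- end_flap_tip (a point): Middle of the flap's free end. Plate 72 mm long from the hinge line, 18 mm wide (9 mm either side of the line from hinge to tip), 8 mm thick along the rail. Hinge line along the rail's y, at x = -58, z = 18 mm in the rail's frame; plate centred at y = -89 mm. Folded down it lies along +x, upper edge 27 mm above the rail's underside. Its bracket is 18 mm high, out to x = -67 mm.
- day1: Green day box with a flip lid (three or four are there, all alike; None if not there). Origin: centre of its underside. Body 44 mm wide (own x), 60 mm long (own y), 54 mm tall, on a dark foot plate 60 x 60 x 6 mm that sticks out 8 mm either side in x and runs under the rail's lips. Lid hinge at the -y end's top edge. 0.1 to 0.16 kg. On the tray its underside is 3 mm above the shelf.
- day1_lid (a joint): Lid angle of day1: 0 = shut, 1.57 = upright, more = leaning out past the box's -y end (2.6 at most). Starts at 2.1 to 2.45. Hinge line at y = -30 mm, 56 mm above the box's underside; stays where it is left (about 0.018 N m), so press it right down. Shut, its top is 57.5 mm above the box's underside, a thumb ridge near the free edge 61.5 mm.
- day1_lid_tip (a point): Middle of the free edge of day1's lid (light green panel 42 mm wide, 3 mm thick), 57 mm from its hinge line.
- day2: Green day box with a flip lid (three or four are there, all alike; None if not there). Origin: centre of its underside. Body 44 mm wide (own x), 60 mm long (own y), 54 mm tall, on a dark foot plate 60 x 60 x 6 mm that sticks out 8 mm either side in x and runs under the rail's lips. Lid hinge at the -y end's top edge. 0.1 to 0.16 kg. On the tray its underside is 3 mm above the shelf.
- day2_lid (a joint): Lid angle of day2: 0 = shut, 1.57 = upright, more = leaning out past the box's -y end (2.6 at most). Starts at 2.1 to 2.45. Hinge line at y = -30 mm, 56 mm above the box's underside; stays where it is left (about 0.018 N m), so press it right down. Shut, its top is 57.5 mm above the box's underside, a thumb ridge near the free edge 61.5 mm.
- day2_lid_tip (a point): Middle of the free edge of day2's lid (light green panel 42 mm wide, 3 mm thick), 57 mm from its hinge line.
- day3: Green day box with a flip lid (three or four are there, all alike; None if not there). Origin: centre of its underside. Body 44 mm wide (own x), 60 mm long (own y), 54 mm tall, on a dark foot plate 60 x 60 x 6 mm that sticks out 8 mm either side in x and runs under the rail's lips. Lid hinge at the -y end's top edge. 0.1 to 0.16 kg. On the tray its underside is 3 mm above the shelf.
- day3_lid (a joint): Lid angle of day3: 0 = shut, 1.57 = upright, more = leaning out past the box's -y end (2.6 at most). Starts at 2.1 to 2.45. Hinge line at y = -30 mm, 56 mm above the box's underside; stays where it is left (about 0.018 N m), so press it right down. Shut, its top is 57.5 mm above the box's underside, a thumb ridge near the free edge 61.5 mm.
- day3_lid_tip (a point): Middle of the free edge of day3's lid (light green panel 42 mm wide, 3 mm thick), 57 mm from its hinge line.
- day4: Green day box with a flip lid (three or four are there, all alike; None if not there). Origin: centre of its underside. Body 44 mm wide (own x), 60 mm long (own y), 54 mm tall, on a dark foot plate 60 x 60 x 6 mm that sticks out 8 mm either side in x and runs under the rail's lips. Lid hinge at the -y end's top edge. 0.1 to 0.16 kg. On the tray its underside is 3 mm above the shelf.
- day4_lid (a joint): Lid angle of day4: 0 = shut, 1.57 = upright, more = leaning out past the box's -y end (2.6 at most). Starts at 2.1 to 2.45. Hinge line at y = -30 mm, 56 mm above the box's underside; stays where it is left (about 0.018 N m), so press it right down. Shut, its top is 57.5 mm above the box's underside, a thumb ridge near the free edge 61.5 mm.
- day4_lid_tip (a point): Middle of the free edge of day4's lid (light green panel 42 mm wide, 3 mm thick), 57 mm from its hinge line.
- tray: Shallow aluminium tray fixed to the shelf, 160 x 820 mm (x, y), floor 3 mm thick, rim 12 mm high. Origin: centre of its underside.
- bottle_a: Amber glass dropper bottle, diameter 38 mm, 98 mm tall, at the left end of the tray. Leave alone. Origin: centre of its underside.
- bottle_b: The same, at the right end of the tray. Leave alone.
- bell: Small steel bell, diameter 60 mm, 52 mm tall, in the middle of the tray. Leave alone. Origin: centre of its underside.
- tumbler: Blue lidded tumbler, diameter 74 mm, 124 mm tall, to the left of the rail. Leave alone. Origin: centre of its underside.
- glasses_case: Brown glasses case, 62 x 160 x 36 mm, to the right of the rail. Leave alone. Origin: centre of its underside.

How it is judged:
On the way:
1. every day box is home in the rail with its lid shut while the end flap is still up (x of day1 in the frame of rail between -0.006 and 0.006 m and z of day1 in the frame of rail between 0.001 and 0.011 m and angle between the y axis of each of day1, day2, day3, day4 and the y axis of rail, either way round below 0.09 rad and (y of day1 in the frame of rail between 0.125 and 0.141 m or y of day1 in the frame of rail between 0.065 and 0.081 m or y of day1 in the frame of rail between 0.005 and 0.021 m or y of day1 in the frame of rail between -0.055 and -0.039 m) and value of joint each of day1_lid, day2_lid, day3_lid, day4_lid below 0.12 rad and x of day2 in the frame of rail between -0.006 and 0.006 m and z of day2 in the frame of rail between 0.001 and 0.011 m and (y of day2 in the frame of rail between 0.125 and 0.141 m or y of day2 in the frame of rail between 0.065 and 0.081 m or y of day2 in the frame of rail between 0.005 and 0.021 m or y of day2 in the frame of rail between -0.055 and -0.039 m) and x of day3 in the frame of rail between -0.006 and 0.006 m and z of day3 in the frame of rail between 0.001 and 0.011 m and (y of day3 in the frame of rail between 0.125 and 0.141 m or y of day3 in the frame of rail between 0.065 and 0.081 m or y of day3 in the frame of rail between 0.005 and 0.021 m or y of day3 in the frame of rail between -0.055 and -0.039 m) and x of day4 in the frame of rail between -0.006 and 0.006 m and z of day4 in the frame of rail between 0.001 and 0.011 m and (y of day4 in the frame of rail between 0.125 and 0.141 m or y of day4 in the frame of rail between 0.065 and 0.081 m or y of day4 in the frame of rail between 0.005 and 0.021 m or y of day4 in the frame of rail between -0.055 and -0.039 m) and (y of day1 in the frame of rail above -0.06 m or y of each of day2, day3, day4 in the frame of rail above -0.01 m) and (y of day2 in the frame of rail above -0.06 m or y of each of day1, day3, day4 in the frame of rail above -0.01 m) and (y of day3 in the frame of rail above -0.06 m or y of each of day1, day2, day4 in the frame of rail above -0.01 m) and (y of day4 in the frame of rail above -0.06 m or y of each of day1, day2, day3 in the frame of rail above -0.01 m) and value of joint end_flap above 1.2 rad), for 0.2 s.
At the end, for the whole second after the job is handed in: All day boxes present lie in the rail under its lips (6 mm sideways, 0.09 rad), in the places from the stop on with none left empty between, each within 10 mm of its place; lids and end flap shut to 0.12 rad; all at rest (x of day1 in the frame of rail between -0.006 and 0.006 m and z of day1 in the frame of rail between 0.001 and 0.011 m and angle between the y axis of each of day1, day2, day3, day4 and the y axis of rail, either way round below 0.09 rad and (y of day1 in the frame of rail between 0.125 and 0.141 m or y of day1 in the frame of rail between 0.065 and 0.081 m or y of day1 in the frame of rail between 0.005 and 0.021 m or y of day1 in the frame of rail between -0.055 and -0.039 m) and value of joint each of day1_lid, day2_lid, day3_lid, day4_lid, end_flap below 0.12 rad and x of day2 in the frame of rail between -0.006 and 0.006 m and z of day2 in the frame of rail between 0.001 and 0.011 m and (y of day2 in the frame of rail between 0.125 and 0.141 m or y of day2 in the frame of rail between 0.065 and 0.081 m or y of day2 in the frame of rail between 0.005 and 0.021 m or y of day2 in the frame of rail between -0.055 and -0.039 m) and x of day3 in the frame of rail between -0.006 and 0.006 m and z of day3 in the frame of rail between 0.001 and 0.011 m and (y of day3 in the frame of rail between 0.125 and 0.141 m or y of day3 in the frame of rail between 0.065 and 0.081 m or y of day3 in the frame of rail between 0.005 and 0.021 m or y of day3 in the frame of rail between -0.055 and -0.039 m) and x of day4 in the frame of rail between -0.006 and 0.006 m and z of day4 in the frame of rail between 0.001 and 0.011 m and (y of day4 in the frame of rail between 0.125 and 0.141 m or y of day4 in the frame of rail between 0.065 and 0.081 m or y of day4 in the frame of rail between 0.005 and 0.021 m or y of day4 in the frame of rail between -0.055 and -0.039 m) and (y of day1 in the frame of rail above -0.06 m or y of each of day2, day3, day4 in the frame of rail above -0.01 m) and (y of day2 in the frame of rail above -0.06 m or y of each of day1, day3, day4 in the frame of rail above -0.01 m) and (y of day3 in the frame of rail above -0.06 m or y of each of day1, day2, day4 in the frame of rail above -0.01 m) and (y of day4 in the frame of rail above -0.06 m or y of each of day1, day2, day3 in the frame of rail above -0.01 m) and linear speed of each of day1, day2, day3, day4 below 0.02 m/s); the robot touches nothing.
It fails at once if a day box is tipped more than 0.6 rad (angle between any of day1, day2, day3, day4's own z axis and vertical above 0.6 rad).
It fails at once if a bottle, the bell, the tumbler or the glasses case is moved more than 50 mm (distance of any of bottle_a, bottle_b, bell, tumbler, glasses_case from where it was at the start of the episode above 0.05 m).
It fails at once if a bottle, the bell, the tumbler or the glasses case is knocked over (angle between any of bottle_a, bottle_b, bell, tumbler, glasses_case's own z axis and vertical above 0.6 rad).
Of day1, day2, day3, day4 only 3 to 4 are there at a start; the rules pass over those that are not, and their reading is None.
At some moment in a run one of day1, day2, day3, day4 may be knocked a few centimetres aside while the robot is not near it.
It also fails if it takes over 210 s, if anything falls off the work surface, if the arm or the gripper's body presses on something with over 40 N, if the wrist force passes 120 N, or if a joint passes its speed limit or range.

## Working session

There is one attempt and no reset: what is moved stays moved. The work goes in short steps, Python scripts to look and compute and a tool call to move; the robot and the scene stay as the last step left them, time stands still between calls to the robot, and variables do not carry over. Pictures are saved under pics/ and viewed, and the job is handed in when it is done.

Besides the shell and the picture viewer there is one more tool, called after "Request:" as name(argument=value, ...), one argument or row to a line, values as JSON. play_rows: Moves the arm, as the interface text tells. Its arguments: {"type":"object","properties":{"increments":{"type":"array"},"grip_force":{"type":"number"}},"required":["increments"]}

```bash
mkdir -p pics; ls
python3 - <<'E'
from plant import r
import cv2
print(r.get_state())
for n in("side","top"):
    c=r.get_calibration(n);print(n,c)
    cv2.imwrite(f"pics/{n}0.png",r.snapshot(n)[:,:,::-1])
E
```

```text
pics
{'clock': 0.0, 'q': array([ 1.20779576,  0.68999231, -0.19451971,  1.566338  ,  0.15729739,
        0.90249746, -0.21508418]), 'qd': array([ 0.00090783,  0.00016516, -0.00039134,  0.00062722, -0.00055432,
       -0.00034029,  0.00034198]), 'joint_torque': array([-3.26843856e-04, -5.27572775e+01, -1.26779348e+00, -1.53433013e+01,
       -5.27966477e-02,  6.39365986e-03,  1.69501700e-04]), 'tool_pos': array([ 0.24125679, -0.57587359,  0.23790659]), 'eef_rot': array([ 8.32635166e-01, -5.53821118e-01, -8.00729776e-04, -4.56363863e-04]), 'contact_force': array([-0.42568986,  0.34275801,  0.39910246]), 'moment': array([0.01926227, 0.02051918, 0.06046094]), 'opening': 0.9979588788434046}
side {'fx': 471.2350623198726, 'fy': 471.2350623198726, 'cx': 255.66395218267314, 'cy': 193.0877161004303, 'dist': array([-0.04631108,  0.        ,  0.        ,  0.        ,  0.        ]), 'R': array([[-0.72936438, -0.68379005, -0.02141882],
       [-0.40805874,  0.45995827, -0.78862314],
       [ 0.54910442, -0.56645349, -0.61450369]]), 't': array([0.42726971, 0.27236786, 1.07490554])}
top {'fx': 394.9234162125688, 'fy': 394.9234162125688, 'cx': 254.90257117694378, 'cy': 187.82339043190441, 'dist': array([-0.10014648,  0.        ,  0.        ,  0.        ,  0.        ]), 'R': array([[-2.88629350e-02, -9.99571359e-01, -4.90196770e-03],
       [-9.83565525e-01,  2.92744827e-02, -1.78162460e-01],
       [ 1.78229594e-01, -3.20885057e-04, -9.83988876e-01]]), 't': array([0.01914208, 0.56054292, 1.22310728])}
```

View pics/side0.png

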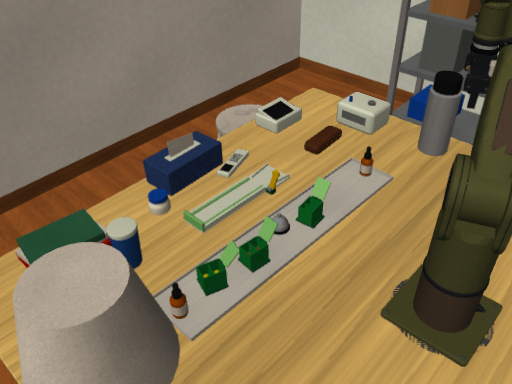

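View pics/top0.png

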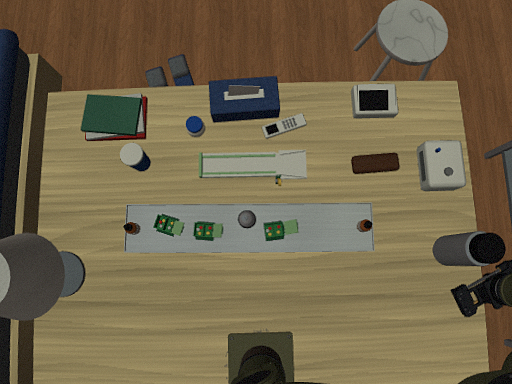

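Three boxes are on the tray: in the top view at about (168,225), (208,231) and (280,231). The rail runs from x≈200 (stop) to 306 (apron), and the flap is near (279,180). I'll zoom in next.

```bash
cat > h.py <<'E'
import numpy as np,cv2
from plant import r
def cal(n):
    c=r.get_calibration(n);K=np.array([[c['fx'],0,c['cx']],[0,c['fy'],c['cy']],[0,0,1]]);return K,c['dist'],c['R'],c['t']
def ray(n,px):
    K,d,R,t=cal(n);u=cv2.undistortPoints(np.array([[px]],float),K,d)[0,0]
    return -R.T@t,R.T@np.array([u[0],u[1],1])
def onplane(n,px,z):
    o,v=ray(n,px);return o+v*(z-o[2])/v[2]
def proj(n,X):
    K,d,R,t=cal(n);return cv2.projectPoints(np.array(X,float).reshape(-1,3),cv2.Rodrigues(R)[0],t,K,d)[0].reshape(-1,2)
def tri(ps,pt):
    o1,v1=ray('side',ps);o2,v2=ray('top',pt)
    A=np.c_[v1,-v2];s=np.linalg.lstsq(A,o2-o1,rcond=None)[0]
    a,b=o1+s[0]*v1,o2+s[1]*v2;return (a+b)/2,np.linalg.norm(a-b)
def snap(n,f,box=None,k=1):
    im=r.snapshot(n)[:,:,::-1].copy();cv2.imwrite(f"pics/{f}_raw.png",im)
    if box: crop(f,box,k)
    return im
def crop(f,box,k,src=None,out=None):
    im=cv2.imread(f"pics/{src or f+'_raw'}.png");x0,y0,x1,y1=box
    cv2.imwrite(f"pics/{out or f}.png",cv2.resize(im[y0:y1,x0:x1],None,fx=k,fy=k,interpolation=cv2.INTER_CUBIC))
E
python3 -c "
from h import *
crop('',(120,140,320,260),4,'top0','top0c')
crop('',(150,140,350,320),4,'side0','side0c')
"
```

```text
(no output)
```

View pics/top0c.png

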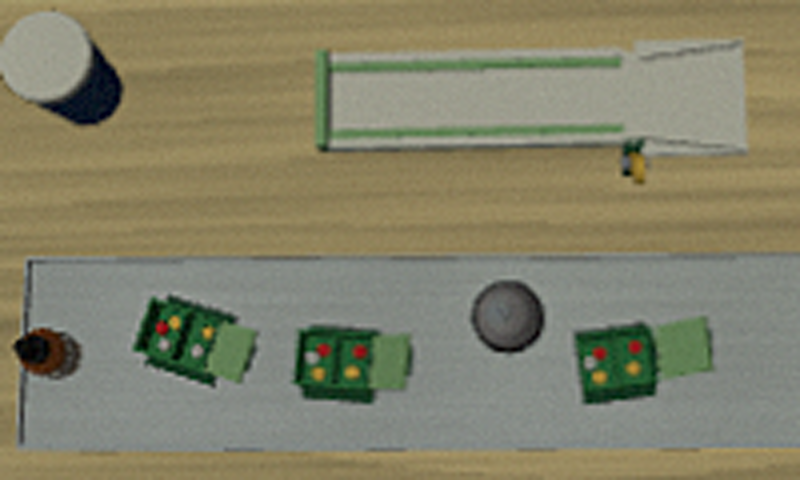

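```bash
python3 -c "
from h import *
crop('',(150,160,350,310),4,'side0','side0c')
"
```

```text
(no output)
```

View pics/side0c.png

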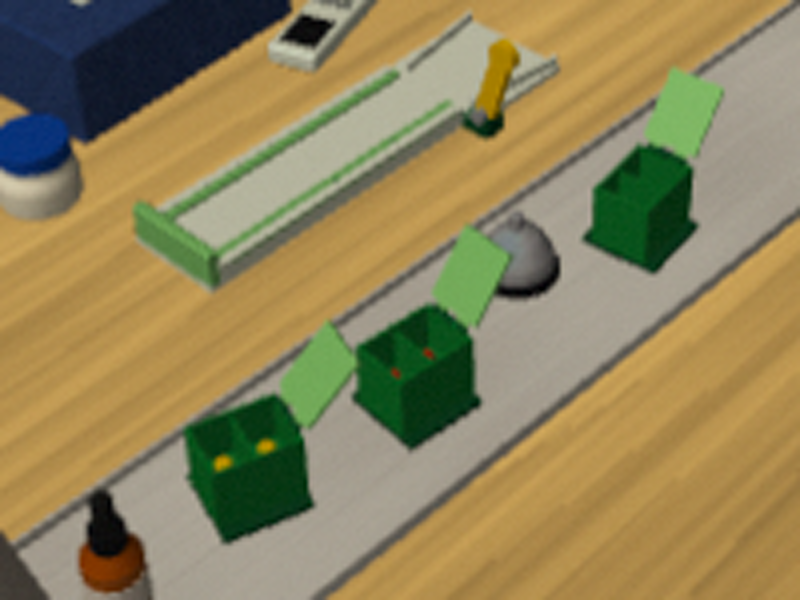

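```bash
python3 -c "
from h import *
a=[]
for b in [(150,208,190,242),(190,214,230,248),(258,212,308,246)]:
    crop('',b,10,'top0','t');a.append(cv2.copyMakeBorder(cv2.imread('pics/t.png')[:, :400 if b[0]<250 else 500],0,0,0,4,0))
print([x.shape for x in a])
cv2.imwrite('pics/tAB.png',np.hstack(a[:2]));cv2.imwrite('pics/tC.png',a[2])
for k,b in dict(A=(192,236,242,300),B=(235,212,280,276),C=(292,172,336,232)).items(): crop('',b,9,'side0','s'+k)
cv2.imwrite('pics/sAB.png',np.hstack([cv2.imread('pics/sA.png')[:576,:],cv2.imread('pics/sB.png')[:576,:350]]))
crop('',(195,140,325,195),6,'top0','tR')
"
```

```text
[(340, 404, 3), (340, 404, 3), (340, 504, 3)]
```

View pics/tAB.png

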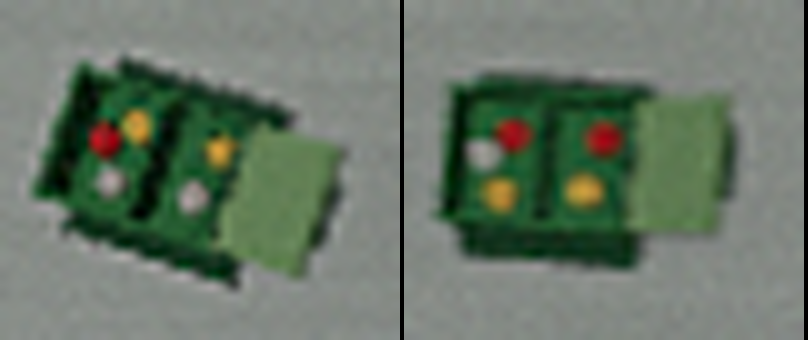

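View pics/tC.png

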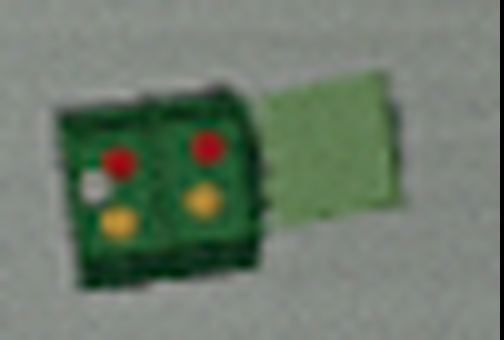

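View pics/tR.png

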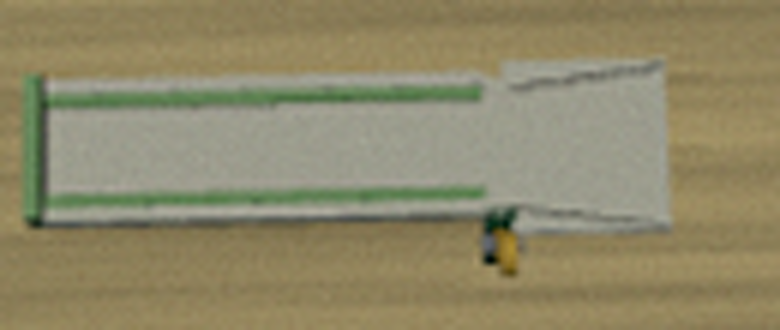

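Run:
```python
from h import *
print('cam',ray('top',(256,192))[0])
def P(off,k,pts,z): return np.array([onplane('top',(off[0]+(x+.5)/k-.5,off[1]+(y+.5)/k-.5),z)[:2] for x,y in pts])
for n,off,p in [('A',(150,208),[(80,65),(35,192),(218,245),(258,122)]),('B',(190,214),[(46,85),(34,215),(224,230),(234,95)]),('C',(258,212),[(60,108),(75,245),(270,225),(258,95)])]:
    q=P(off,10,p,.058); print(n,q.round(4).tolist()); 
    ay=(q[0]+q[1]-q[2]-q[3])/2; 
    print(' len',np.linalg.norm(ay),'w',np.linalg.norm(q[0]-q[1]),np.linalg.norm(q[2]-q[3]),'yaw(y axis)',np.arctan2(-ay[0],ay[1]),'x-axis dir',[np.arctan2(*(a-b)[::-1]) for a,b in((q[0],q[1]),(q[3],q[2]))],'c',q.mean(0))
q=P((195,140),6,[(45,101),(482,93),(485,192),(50,203)],.018);print(q.round(4))
ay=((q[0]-q[1])+(q[3]-q[2]))/2;print('len',np.linalg.norm(ay),'w',np.linalg.norm(q[0]-q[3]),np.linalg.norm(q[1]-q[2]),'yaw',np.arctan2(-ay[0],ay[1]),'mouth',(q[1]+q[2])/2)
q=P((195,140),6,[(24,75),(42,75),(40,222),(24,222)],.034);print('stop',q.round(4))
q=P((195,140),6,[(664,62),(669,228)],.006);print('apron end',q.round(4))
```

```text
cam [0.33388927 0.00311675 1.3034855 ]
A [[0.4837, 0.3158], [0.4435, 0.3298], [0.4253, 0.2709], [0.464, 0.2583]]
 len 0.06116459001870058 w 0.04259482010443408 0.040722599450979016 yaw(y axis) -0.31540499513552883 x-axis dir [np.float64(-0.3358638448470242), np.float64(-0.31559161068435193)] c [0.45410045 0.29369898]
B [[0.4551, 0.1983], [0.4141, 0.2022], [0.4078, 0.1422], [0.4503, 0.1386]]
 len 0.060104331978887135 w 0.04117191317180011 0.04261835585383726 yaw(y axis) -0.09205655527019573 x-axis dir [np.float64(-0.09706466886201595), np.float64(-0.08624243913896375)] c [0.43181994 0.17032579]
C [[0.4479, -0.0214], [0.4047, -0.0247], [0.4091, -0.0862], [0.4502, -0.0841]]
 len 0.06216616212504693 w 0.04336158731088941 0.0411138099932773 yaw(y axis) 0.053355582287967426 x-axis dir [np.float64(0.0765312199090647), np.float64(0.05168296273270153)] c [ 0.42797438 -0.05407915]
[[ 0.6794  0.1774]
 [ 0.6765 -0.0678]
 [ 0.6197 -0.0672]
 [ 0.6208  0.1748]]
len 0.24357350675533943 w 0.058744611473283144 0.056817896028865986 yaw -0.00821148015438306 mouth [ 0.64809428 -0.06750336]
stop [[0.6904 0.1869]
 [0.6901 0.1768]
 [0.6067 0.1782]
 [0.6069 0.187 ]]
apron end [[ 0.6949 -0.1724]
 [ 0.5987 -0.1701]]
```

View pics/sAB.png

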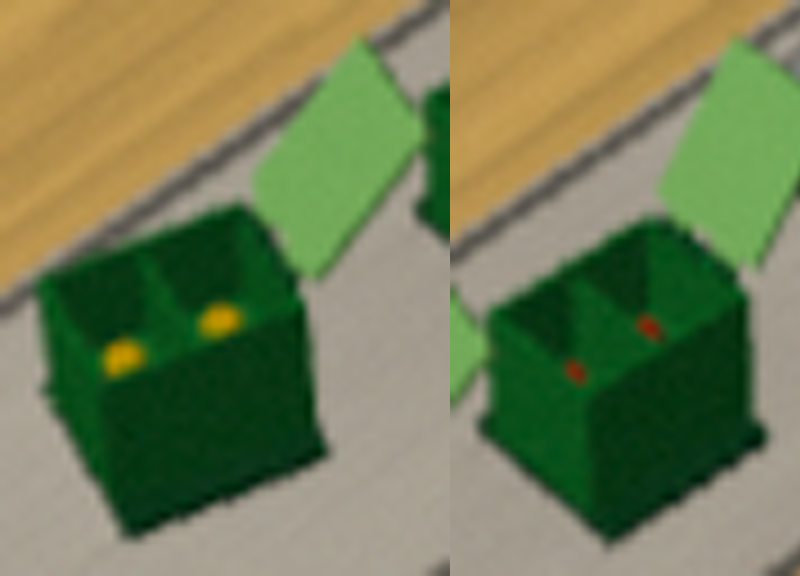

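View pics/sC.png

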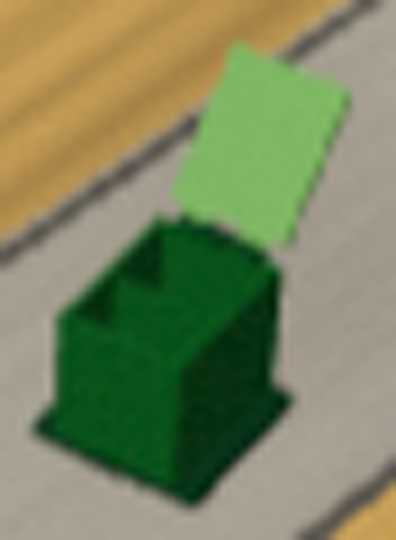

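C is at (0.428,-0.054) with yaw ≈0.06, B at (0.432,0.170) with yaw -0.09 and A at (0.454,0.294) with yaw -0.32. The rail's centreline runs from the mouth at (0.648,-0.068) to the stop at (0.650,0.177). I'll load C, then B, then A, turning the tool to face C first.

Add to h.py:
```python
from scipy.spatial.transform import Rotation as Ro
def go(x,y,z,yaw,n=8):
    s=r.get_state();R=Ro.from_quat(s['eef_rot']).as_matrix()
    d=R.T@(np.array([x,y,z])-s['tool_pos'])*1e3
    # target: z down, tool x at angle yaw
    Rt=np.array([[np.cos(yaw),np.sin(yaw),0],[np.sin(yaw),-np.cos(yaw),0],[0,0,-1]])
    w=Ro.from_matrix(R.T@Rt).as_rotvec()
    print('t',round(s['clock'],2),'pos',s['tool_pos'].round(4),'phi',round(np.arctan2(R[1,0],R[0,0]),4),'F',s['contact_force'].round(2),'open',round(s['opening'],3))
    print('total d(mm)',d.round(1),'w',w.round(4),'| per row',(d/n).round(1),(w/n).round(4))
```

```text
(no output)
```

Request:
play_rows(
  increments=[
    [1,0,0,0,0,0,-0.177],
    [1,0,0,0,0,0,-0.177],
    [1,0,0,0,0,0,-0.177],
    [1,0,0,0,0,0,-0.177],
    [1,0,0,0,0,0,-0.177],
    [1,0,0,0,0,0,-0.177],
    [1,0,0,0,0,0,-0.177],
    [1,0,0,0,0,0,0],
  ],
  grip_force=20,
)

```text
clock: 1.1
tool_pos: [0.2392, -0.5734, 0.2339]
eef_rot: [0.999, 0.052, -0.003, -0.005]
contact_force: [0.3, -0.8, -0.2]
opening: 0.999
```

```bash
python3 -c "
from h import *
go(.428,-.054,.16,.06)"
```

```text
t 1.1 pos [ 0.2392 -0.5734  0.2339] phi 0.1041 F [ 0.33 -0.78 -0.16] open 0.999
total d(mm) [ 242.1 -496.2   77.6] w [-0.0097  0.0048  0.0441] | per row [ 30.3 -62.    9.7] [-0.0012  0.0006  0.0055]
```

Request:
play_rows(
  increments=[
    [1,24,-50,3,0,0,0.006],
    [1,24,-50,3,0,0,0.006],
    [1,24,-50,3,0,0,0.006],
    [1,24,-50,3,0,0,0.006],
    [1,24,-50,3,0,0,0.006],
    [1,24,-50,3,0,0,0.006],
    [1,24,-50,3,0,0,0.006],
    [1,24,-50,3,0,0,0],
  ],
)

```text
clock: 2.1
tool_pos: [0.4086, -0.1554, 0.2111]
eef_rot: [1.0, 0.008, -0.001, -0.003]
contact_force: [0.4, -0.9, -0.7]
opening: 1.002
```

```bash
python3 -c "
from h import *
go(.428,-.054,.16,.06)"
```

```text
t 2.1 pos [ 0.4086 -0.1554  0.2111] phi 0.0152 F [ 0.42 -0.94 -0.69] open 1.002
total d(mm) [  21.  -100.8   51.7] w [-0.0061  0.0012 -0.0448] | per row [  2.6 -12.6   6.5] [-0.0008  0.0002 -0.0056]
```

Request:
play_rows(
  increments=[
    [1,3.5,-16.5,7,0,0,-0.008],
    [1,3.5,-16.5,7,0,0,-0.008],
    [1,3.5,-16.5,7,0,0,-0.008],
    [1,3.5,-16.5,7,0,0,-0.008],
    [1,3.5,-16.5,7,0,0,-0.008],
    [1,3.5,-16.5,7,0,0,-0.005],
    [1,0,0,0,0,0,0],
    [1,0,0,0,0,0,0],
  ],
)

```text
clock: 3.1
tool_pos: [0.4304, -0.0476, 0.1696]
eef_rot: [1.0, 0.021, 0.002, -0.003]
contact_force: [-0.8, -0.1, -0.2]
opening: 0.998
```

```bash
python3 -c "
from h import *
go(.428,-.054,.16,.06)
im=snap('top','t1',(230,190,330,265),8)
snap('side','s1',(250,100,390,205),5)
"
```

```text
t 3.1 pos [ 0.4304 -0.0476  0.1696] phi 0.0425 F [-0.8  -0.13 -0.23] open 0.998
total d(mm) [-2.7  6.3  9.5] w [-0.0056 -0.0035 -0.0175] | per row [-0.3  0.8  1.2] [-0.0007 -0.0004 -0.0022]
```

View pics/t1.png

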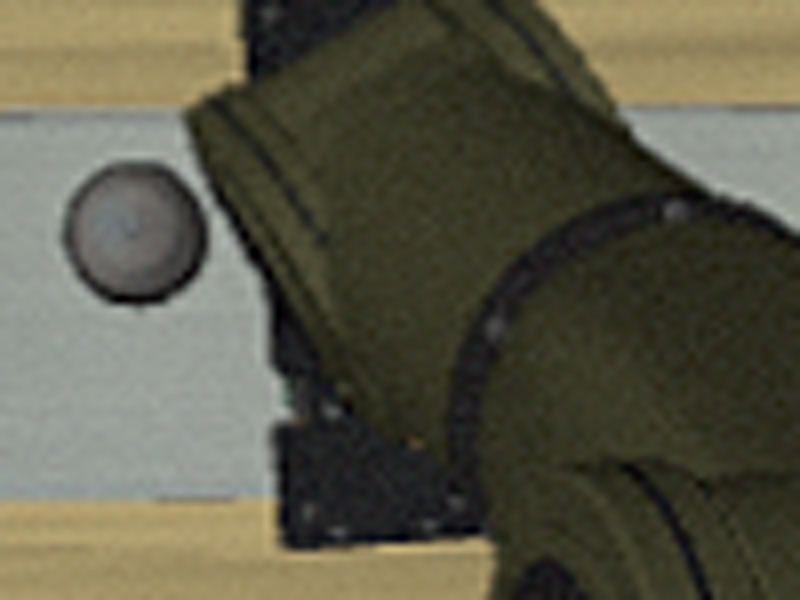

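View pics/s1.png

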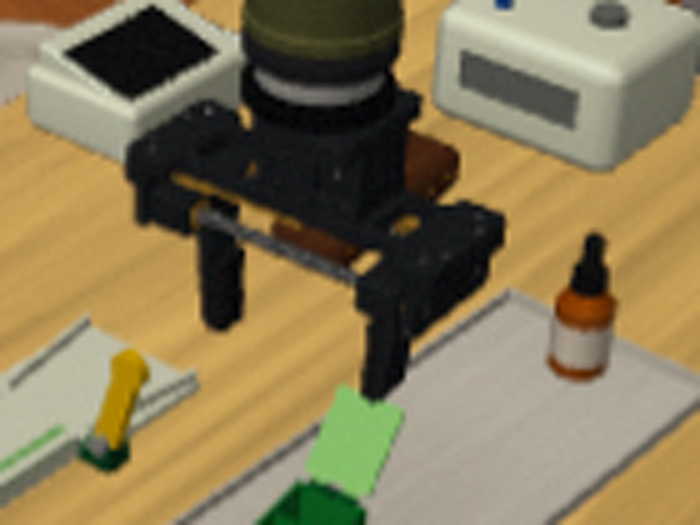

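The gripper's long side lies along the jaw axis, as I assumed. Next I'll cross-check the box positions from the side view's rim corners.

Run:
```python
from h import *
def P(off,k,pts,z): return np.array([onplane('side',(off[0]+(x+.5)/k-.5,off[1]+(y+.5)/k-.5),z)[:2] for x,y in pts])
for n,off,p in [('A',(192,236),[(42,278),(105,393),(300,298),(240,205)]),('B',(235,212),[(490-450,318),(590-450,395),(745-450,292),(655-450,218)]),('C',(292,172),[(62,318),(180,370),(280,268),(165,218)])]:
    q=P(off,9,p,.057); ay=q[1]-q[2]
    print(n,q.round(4).tolist(),'len',np.linalg.norm(ay),'w',np.linalg.norm(q[0]-q[1]),'yaw',np.arctan2(-ay[0],ay[1]),'c',q.mean(0))
```

```text
A [[0.483, 0.316], [0.4403, 0.3318], [0.4268, 0.2748], [0.4634, 0.2621]] len 0.05856024893118714 w 0.045556180670936745 yaw -0.23299613444614825 c [0.4534011  0.29615036]
B [[0.4536, 0.2], [0.4124, 0.203], [0.4079, 0.1452], [0.4471, 0.1399]] len 0.05800672639434358 w 0.04129592367327945 yaw -0.07840431643806121 c [0.43027768 0.17202141]
C [[0.4418, -0.02], [0.3999, -0.0245], [0.4068, -0.0836], [0.4487, -0.0798]] len 0.05949447781580674 w 0.04214427403145093 yaw 0.11595250199646906 c [ 0.42431754 -0.05199665]
```

Request:
play_rows(
  increments=[
    [1,-3,6,0,0,0,-0.03],
    [1,0,0,15,0,0,0],
    [1,0,0,15,0,0,0],
    [1,0,0,15,0,0,0],
    [1,0,0,15,0,0,0],
    [1,0,0,15,0,0,0],
    [1,0,0,0,0,0,0],
    [1,0,0,0,0,0,0],
  ],
)

```text
clock: 4.2
tool_pos: [0.4271, -0.0615, 0.0941]
eef_rot: [0.999, 0.034, 0.003, -0.001]
contact_force: [0.5, -0.4, 0.9]
opening: 0.999
```

```bash
python3 -c "
from h import *
go(.427,-.053,.032,.075,5)"
```

```text
t 4.2 pos [ 0.4271 -0.0615  0.0941] phi 0.0676 F [ 0.48 -0.39  0.94] open 0.999
total d(mm) [ 0.1 -8.3 62.2] w [-0.0026 -0.0057 -0.0074] | per row [ 0.  -1.7 12.4] [-0.0005 -0.0011 -0.0015]
```

Request:
play_rows(
  increments=[
    [1,0,-4,5,0,0,0],
    [1,0,-3,11,0,0,0],
    [1,0,-1,11,0,0,0],
    [1,0,0,11,0,0,0],
    [1,0,0,11,0,0,0],
    [1,0,0,11,0,0,0],
    [1,0,0,0,0,0,0],
    [1,0,0,0,0,0,0],
  ],
)

```text
clock: 5.2
tool_pos: [0.4316, -0.0524, 0.0436]
eef_rot: [0.999, 0.034, 0.003, -0.002]
contact_force: [0.8, -0.7, -0.1]
opening: 0.998
```

```bash
python3 -c "
from h import *
go(.427,-.053,.032,.075,5)"
```

```text
t 5.2 pos [ 0.4316 -0.0524  0.0436] phi 0.0687 F [ 0.78 -0.75 -0.1 ] open 0.998
total d(mm) [-4.7  0.3 11.6] w [-0.0045 -0.0058 -0.0063] | per row [-0.9  0.1  2.3] [-0.0009 -0.0012 -0.0013]
```

Request:
play_rows(
  increments=[
    [1,-2,0,6,0,0,0],
    [1,-2,0,4,0,0,0],
    [1,0,0,1,0,0,0],
    [0.3,0,0,0,0,0,0],
    [0.3,0,0,0,0,0,0],
    [0.3,0,0,0,0,0,0],
    [0.3,0,0,0,0,0,0],
    [0.3,0,0,0,0,0,0],
  ],
)

```text
clock: 6.2
tool_pos: [0.4289, -0.0526, 0.0364]
eef_rot: [0.999, 0.034, 0.004, -0.001]
contact_force: [-1.0, 0.7, 0.1]
opening: 0.495
```

```bash
python3 -c "
from h import *
go(.427,-.053,.032,.075,5)"
```

```text
t 6.2 pos [ 0.4289 -0.0526  0.0364] phi 0.0678 F [-1.    0.72  0.1 ] open 0.495
total d(mm) [-1.9  0.2  4.4] w [-0.0026 -0.0071 -0.0072] | per row [-0.4  0.   0.9] [-0.0005 -0.0014 -0.0014]
```

Request:
play_rows(
  increments=[
    [0.75,0,0,0,0,0,0],
    [0.75,0,0,0,0,0,0],
    [0.75,0,0,5,0,0,0],
    [0.75,0,0,2,0,0,0],
    [0.3,0,0,0,0,0,0],
    [0.3,0,0,0,0,0,0],
    [0.3,0,0,0,0,0,0],
    [0.3,0,0,0,0,0,0],
  ],
)

```text
clock: 7.2
tool_pos: [0.4292, -0.0527, 0.0295]
eef_rot: [0.999, 0.034, 0.004, -0.001]
contact_force: [0.1, -0.3, -0.4]
opening: 0.499
```

```bash
python3 -c "
from h import *
go(.427,-.053,.032,.075,5)"
```

```text
t 7.2 pos [ 0.4292 -0.0527  0.0295] phi 0.0679 F [ 0.1  -0.33 -0.45] open 0.499
total d(mm) [-2.2  0.1 -2.5] w [-0.0022 -0.0077 -0.0071] | per row [-0.4  0.  -0.5] [-0.0004 -0.0015 -0.0014]
```

Request:
play_rows(
  increments=[
    [0.3,0,0,-10,0,0,0],
    [0.3,0,0,-15,0,0,0],
    [0.3,0,0,-15,0,0,0],
    [0.3,0,10,-15,0,0,0.02],
    [0.3,10,20,0,0,0,0.02],
    [0.3,20,25,0,0,0,0.02],
    [0.3,25,20,0,0,0,0.015],
    [0.3,25,10,0,0,0,0],
  ],
)

```text
clock: 8.2
tool_pos: [0.51, -0.1382, 0.084]
eef_rot: [1.0, -0.002, 0.001, -0.001]
contact_force: [0.6, 0.1, -0.7]
opening: 0.495
```

```bash
python3 -c "
from h import *
go(.647,-.136,.08,-.007,5)"
```

```text
t 8.2 pos [ 0.51   -0.1382  0.084 ] phi -0.0047 F [ 0.59  0.06 -0.69] open 0.495
total d(mm) [137.   -2.8   4.2] w [-0.0019 -0.0014  0.0023] | per row [27.4 -0.6  0.8] [-0.0004 -0.0003  0.0005]
```

Request:
play_rows(
  increments=[
    [0.3,25,0,0,0,0,0],
    [0.3,25,0,0,0,0,0],
    [0.3,25,0,0,0,0,0],
    [0.3,25,0,0,0,0,0],
    [0.3,20,0,0,0,0,0],
    [0.3,9,0,0,0,0,0],
    [0.3,0,0,0,0,0,0],
    [0.3,0,0,0,0,0,0],
  ],
)

```text
clock: 9.2
tool_pos: [0.6385, -0.142, 0.0808]
eef_rot: [1.0, -0.004, -0.004, -0.0]
contact_force: [0.2, 1.0, -1.8]
opening: 0.495
```

```bash
python3 -c "
from h import *
go(.6475,-.136,.036,-.007,5)
im=snap('top','t2',(230,140,330,200),8)
snap('side','s2',(220,120,350,215),6)
"
```

```text
t 9.2 pos [ 0.6385 -0.142   0.0808] phi -0.008 F [ 0.21  0.97 -1.83] open 0.495
total d(mm) [ 9.2 -6.1 44.7] w [-0.0004  0.0073 -0.001 ] | per row [ 1.8 -1.2  8.9] [-0.0001  0.0015 -0.0002]
```

View pics/s2.png

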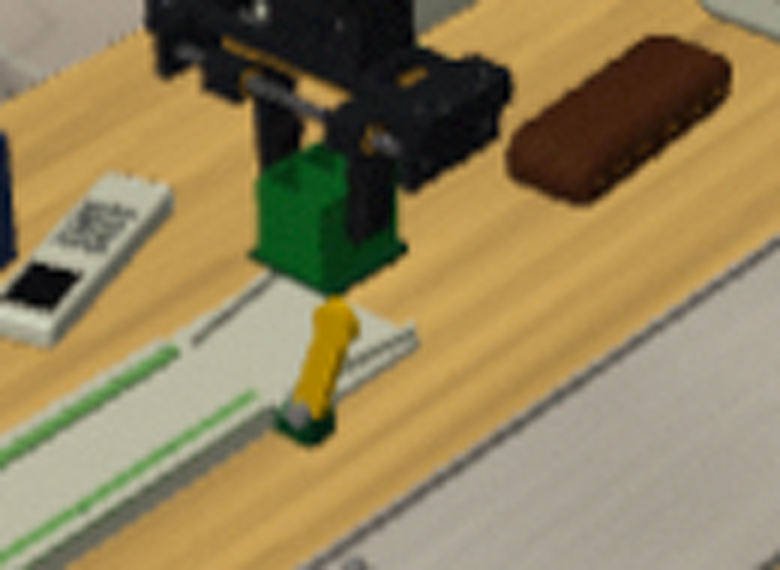

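View pics/t2.png

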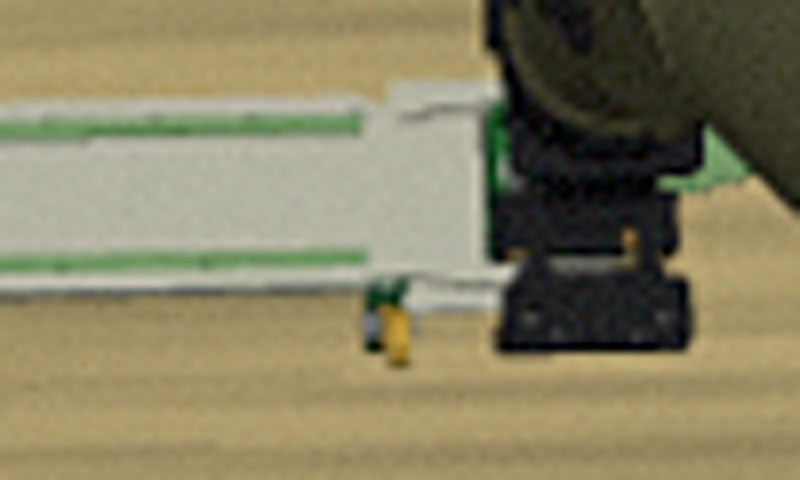

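Request:
play_rows(
  increments=[
    [0.3,5,-3,0,0,0,0],
    [0.3,4,-3,8,0,0,0],
    [0.3,0,0,10,0,0,0],
    [0.3,0,0,10,0,0,0],
    [0.3,0,0,8,0,0,0],
    [0.3,0,0,2,0,0,0],
    [0.3,0,0,0,0,0,0],
    [0.3,0,0,0,0,0,0],
  ],
)

```text
clock: 10.3
tool_pos: [0.6469, -0.1359, 0.0395]
eef_rot: [1.0, -0.004, -0.004, -0.0]
contact_force: [0.9, -1.2, -0.8]
opening: 0.497
```

```bash
python3 -c "
from h import *
go(.6475,-.136,.0325,-.007,5)
"
```

```text
t 10.3 pos [ 0.6469 -0.1359  0.0395] phi -0.0079 F [ 0.89 -1.2  -0.81] open 0.497
total d(mm) [0.7 0.1 7. ] w [-0.0002  0.0088 -0.0009] | per row [0.1 0.  1.4] [-0.      0.0018 -0.0002]
```

Request:
play_rows(
  increments=[
    [0.3,0,0,3,0,0,0],
    [0.3,0,0,2,0,0,0],
    [0.3,0,0,1,0,0,0],
    [0.3,0,0,1,0,0,0],
    [0.3,0,0,0,0,0,0],
    [0.3,0,0,0,0,0,0],
    [0.3,0,0,0,0,0,0],
    [0.3,0,0,0,0,0,0],
  ],
)

```text
clock: 11.3
tool_pos: [0.6474, -0.136, 0.033]
eef_rot: [1.0, -0.004, -0.004, 0.0]
contact_force: [0.3, -0.9, -0.9]
opening: 0.498
```

```bash
python3 -c "
from h import *
go(.6475,-.136,.0325,-.007,5)
snap('side','s3',(220,120,350,215),6)
"
```

```text
t 11.3 pos [ 0.6474 -0.136   0.033 ] phi -0.008 F [ 0.31 -0.87 -0.89] open 0.498
total d(mm) [ 0.1 -0.   0.5] w [ 0.0001  0.0073 -0.001 ] | per row [ 0.  -0.   0.1] [ 0.      0.0015 -0.0002]
```

View pics/s3.png

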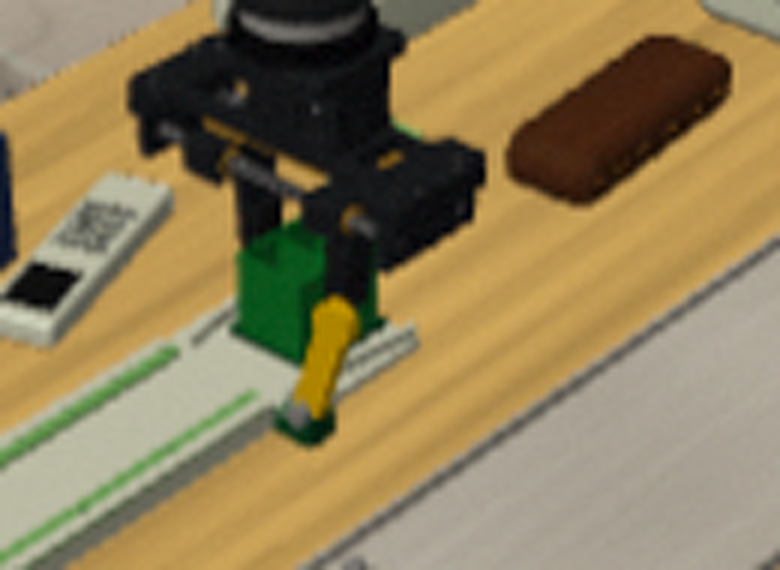

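Request:
play_rows(
  increments=[
    [0.3,0,0,1,0,0,0],
    [0.3,0,-8,0,0,0,0],
    [0.3,0,-8,0,0,0,0],
    [0.3,0,-8,0,0,0,0],
    [0.3,0,-8,0,0,0,0],
    [0.3,0,-8,0,0,0,0],
    [0.3,0,0,0,0,0,0],
    [0.3,0,0,0,0,0,0],
  ],
)

```text
clock: 12.35
tool_pos: [0.6482, -0.0929, 0.033]
eef_rot: [1.0, -0.004, -0.003, 0.0]
contact_force: [0.1, -1.5, 2.5]
opening: 0.496
```

```bash
python3 -c "
from h import *
go(.6484,-.03,.0325,-.007,8)
snap('side','s4',(220,120,350,215),6)
"
```

```text
t 12.35 pos [ 0.6482 -0.0929  0.033 ] phi -0.0071 F [ 0.12 -1.48  2.47] open 0.496
total d(mm) [ -0.2 -62.9   0.4] w [ 0.0005  0.0065 -0.0001] | per row [-0.  -7.9  0.1] [ 0.0001  0.0008 -0.    ]
```

View pics/s4.png

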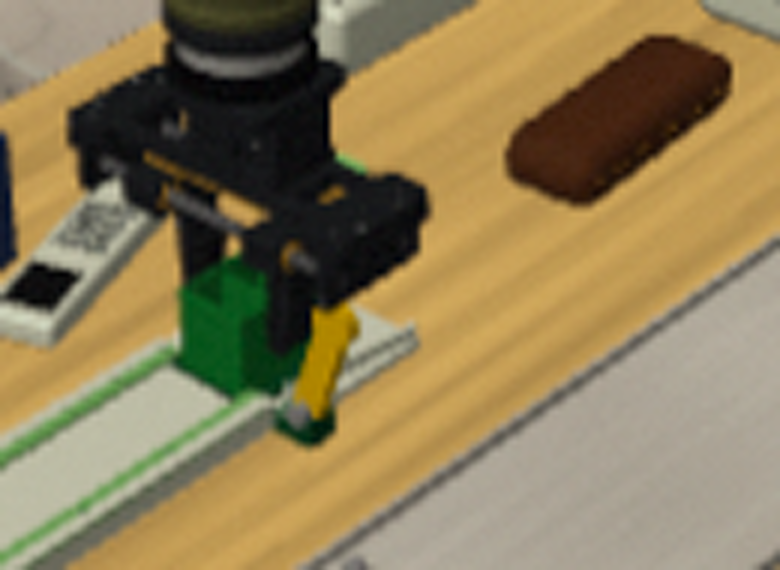

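Request:
play_rows(
  increments=[
    [0.3,0,-6,0,0,0,0],
    [0.3,0,-6,0,0,0,0],
    [0.3,0,-6,0,0,0,0],
    [0.3,0,-6,0,0,0,0],
    [0.3,0,-6,0,0,0,0],
    [0.3,0,-6,0,0,0,0],
    [0.3,0,0,0,0,0,0],
    [0.3,0,0,0,0,0,0],
  ],
)

```text
clock: 13.4
tool_pos: [0.6486, -0.0548, 0.0329]
eef_rot: [1.0, -0.004, -0.003, 0.0]
contact_force: [0.0, -2.4, 1.3]
opening: 0.5
```

```bash
python3 -c "
from h import *
go(.649,.1475,.0325,-.007,8)
snap('side','s5',(190,120,320,215),6)
snap('top','t5',(180,140,310,200),6)
"
```

```text
t 13.4 pos [ 0.6486 -0.0548  0.0329] phi -0.0077 F [ 0.03 -2.39  1.32] open 0.5
total d(mm) [  -1.1 -202.3    0.3] w [ 0.0008  0.0062 -0.0007] | per row [ -0.1 -25.3   0. ] [ 0.0001  0.0008 -0.0001]
```

View pics/s5.png

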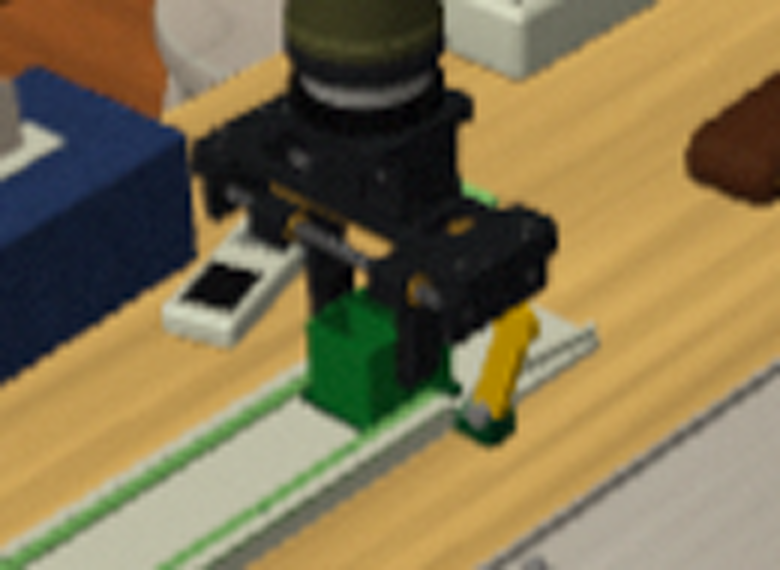

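```bash
python3 -c "
from h import *
for p in [(213,120),(277,116)]: print(onplane('top',p,0.),onplane('top',p,.09))
print(onplane('top',(132,153),.124))
"
```

```text
[0.81399457 0.14147204 0.        ] [0.78084539 0.13191921 0.09      ]
[ 0.8216532  -0.08152199  0.        ] [ 0.78797522 -0.07567806  0.09      ]
[0.66943801 0.38324579 0.124     ]
```

Request:
play_rows(
  increments=[
    [0.3,0,-12,0,0,0,0],
    [0.3,0,-12,0,0,0,0],
    [0.3,0,-12,0,0,0,0],
    [0.3,0,-12,0,0,0,0],
    [0.3,0,-12,0,0,0,0],
    [0.3,0,-12,0,0,0,0],
    [0.3,0,0,0,0,0,0],
    [0.3,0,0,0,0,0,0],
  ],
)

```text
clock: 14.5
tool_pos: [0.6492, 0.0232, 0.0329]
eef_rot: [1.0, -0.003, -0.003, 0.0]
contact_force: [0.5, -1.8, 2.7]
opening: 0.493
```

```bash
python3 -c "
from h import *
go(.649,.1475,.0325,-.007,8)
"
```

```text
t 14.5 pos [0.6492 0.0232 0.0329] phi -0.0068 F [ 0.5  -1.79  2.74] open 0.493
total d(mm) [  -1.  -124.3    0.4] w [0.0002 0.006  0.0002] | per row [ -0.1 -15.5   0. ] [0.     0.0007 0.    ]
```

Request:
play_rows(
  increments=[
    [0.3,0,-15,0,0,0,0],
    [0.3,0,-15,0,0,0,0],
    [0.3,0,-15,0,0,0,0],
    [0.3,0,-15,0,0,0,0],
    [0.3,0,-15,0,0,0,0],
    [0.3,0,-15,0,0,0,0],
    [0.3,0,-10,0,0,0,0],
    [0.3,0,0,0,0,0,0],
  ],
)

```text
clock: 15.5
tool_pos: [0.6504, 0.1278, 0.0329]
eef_rot: [1.0, -0.004, -0.003, 0.001]
contact_force: [-1.3, 1.0, 2.5]
opening: 0.5
```

```bash
python3 -c "
from h import *
go(.6495,.1475,.0325,-.007,8)
"
```

```text
t 15.5 pos [0.6504 0.1278 0.0329] phi -0.0087 F [-1.34  1.01  2.52] open 0.5
total d(mm) [ -1.1 -19.7   0.3] w [ 0.0026  0.0056 -0.0017] | per row [-0.1 -2.5  0. ] [ 0.0003  0.0007 -0.0002]
```

Request:
play_rows(
  increments=[
    [0.3,0,-4,0,0,0,0],
    [0.3,0,-4,0,0,0,0],
    [0.3,0,-4,0,0,0,0],
    [0.3,0,-4,0,0,0,0],
    [0.3,0,-4,0,0,0,0],
    [0.3,0,-4,0,0,0,0],
    [0.3,0,-4,0,0,0,0],
    [0.3,0,0,0,0,0,0],
  ],
)

```text
clock: 16.5
tool_pos: [0.6515, 0.1495, 0.0331]
eef_rot: [1.0, -0.006, -0.003, 0.007]
contact_force: [-0.8, -1.6, 3.7]
opening: 0.495
```

```bash
python3 -c "
from h import *
go(.6495,.1475,.0325,-.007,8)
snap('side','s6',(170,140,300,235),6)
"
```

```text
t 16.5 pos [0.6515 0.1495 0.0331] phi -0.013 F [-0.77 -1.61  3.75] open 0.495
total d(mm) [-1.9  2.   0.6] w [ 0.0141  0.006  -0.006 ] | per row [-0.2  0.3  0.1] [ 0.0018  0.0008 -0.0007]
```

View pics/s6.png

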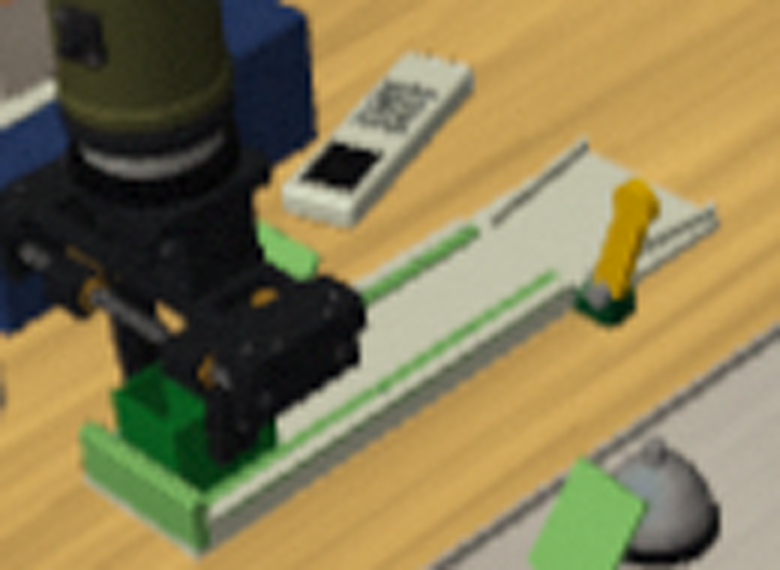

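Request:
play_rows(
  increments=[
    [0.75,0,0,0,0,0,0],
    [0.75,0,0,0,0,0,0],
    [0.75,0,0,-20,0,0,0],
    [0.75,0,0,-25,0,0,0],
    [0.75,0,0,-30,0,0,0],
    [0.75,0,0,-25,0,0,0],
    [0.3,0,0,0,0,0,0],
    [0.1,0,0,0,0,0,0],
  ],
)

```text
clock: 17.55
tool_pos: [0.6512, 0.1574, 0.1395]
eef_rot: [1.0, -0.004, -0.003, 0.002]
contact_force: [-0.1, -0.8, -0.1]
opening: 0.546
```

```bash
python3 -c "
from h import *
go(.6485,.04,.13,-.007,4)
"
```

```text
t 17.55 pos [0.6512 0.1574 0.1395] phi -0.0085 F [-0.06 -0.75 -0.14] open 0.546
total d(mm) [ -1.7 117.4   9.9] w [ 0.0035  0.0052 -0.0015] | per row [-0.4 29.3  2.5] [ 0.0009  0.0013 -0.0004]
```

Request:
play_rows(
  increments=[
    [0.1,-1,30,0,0,0,0],
    [0.1,0,30,0,0,0,0],
    [0.1,0,30,0,0,0,0],
    [0.1,0,30,0,0,0,0],
    [0.1,0,0,12,0,0,0],
    [0.1,0,0,20,0,0,0],
    [0.1,0,0,15,0,0,0],
    [0.1,0,0,0,0,0,0],
  ],
)

```text
clock: 18.55
tool_pos: [0.6433, 0.0385, 0.0817]
eef_rot: [1.0, -0.0, -0.009, 0.001]
contact_force: [-0.6, 0.9, 0.6]
opening: 0.099
```

```bash
python3 -c "
from h import *
go(.6485,.12,.085,-.007,4)
snap('side','s7',(170,140,300,235),6)
"
```

```text
t 18.55 pos [0.6433 0.0385 0.0817] phi -0.001 F [-0.65  0.9   0.55] open 0.099
total d(mm) [  5.1 -81.5  -3.5] w [0.0015 0.0184 0.006 ] | per row [  1.3 -20.4  -0.9] [0.0004 0.0046 0.0015]
```

View pics/s7.png

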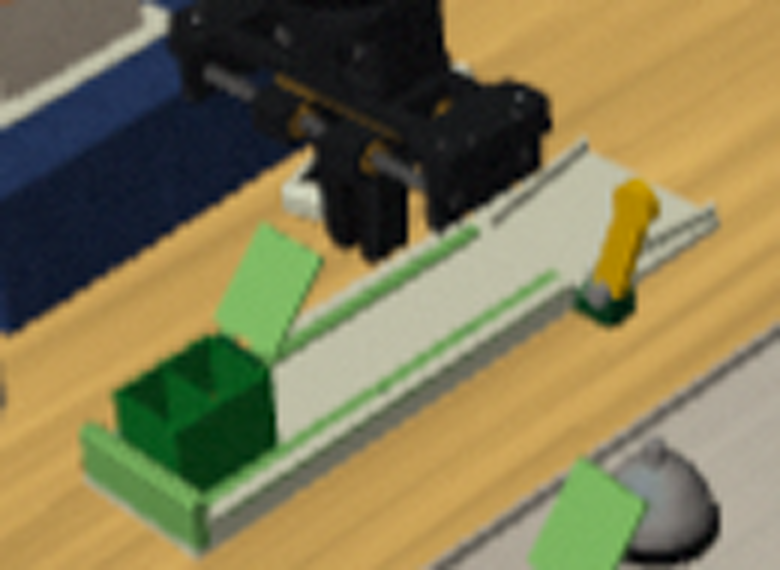

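Request:
play_rows(
  increments=[
    [0.1,3,-15,0,0,0,0],
    [0.1,2,-15,0,0,0,0],
    [0.1,0,-15,0,0,0,0],
    [0.1,0,-15,0,0,0,0],
    [0.1,0,-15,0,0,0,0],
    [0.1,0,-15,0,0,0,0],
    [0.1,0,-10,0,0,0,0],
    [0.1,0,0,0,0,0,0],
  ],
)

```text
clock: 19.6
tool_pos: [0.6501, 0.1495, 0.0847]
eef_rot: [1.0, 0.001, -0.007, -0.001]
contact_force: [-0.2, 0.1, 0.3]
opening: 0.101
```

```bash
python3 -c "
from h import *
go(.6485,.156,.064,-.007,4)
snap('side','s8',(170,140,300,235),6)
"
```

```text
t 19.6 pos [0.6501 0.1495 0.0847] phi 0.0027 F [-0.21  0.06  0.29] open 0.101
total d(mm) [-1.3 -6.5 20.7] w [-0.0012  0.0133  0.0097] | per row [-0.3 -1.6  5.2] [-0.0003  0.0033  0.0024]
```

View pics/s8.png

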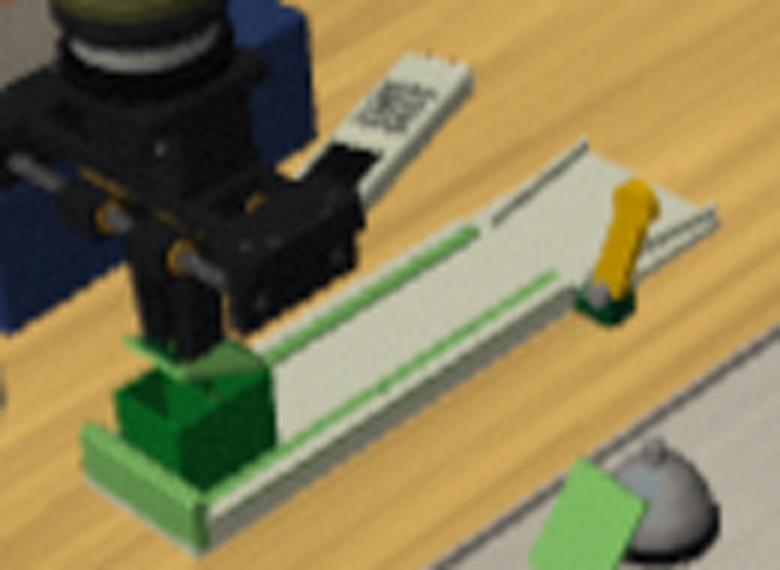

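The lid is over and nearly shut, so I'll press it down.

Request:
play_rows(
  increments=[
    [0.1,-1,-4,6,0,0,0],
    [0.1,0,-2,6,0,0,0],
    [0.1,0,0,5,0,0,0],
    [0.1,0,0,3,0,0,0],
    [0.1,0,0,2,0,0,0],
    [0.1,0,0,2,0,0,0],
    [0.1,0,0,1,0,0,0],
    [0.1,0,0,1,0,0,0],
  ],
)

```text
clock: 20.65
tool_pos: [0.6491, 0.1532, 0.064]
eef_rot: [1.0, -0.001, -0.006, 0.001]
contact_force: [-2.2, -0.7, 4.6]
opening: 0.102
```

```bash
python3 -c "
from h import *
go(.6485,.156,.064,-.007,4)
"
```

```text
t 20.65 pos [0.6491 0.1532 0.064 ] phi -0.0022 F [-2.22 -0.65  4.61] open 0.102
total d(mm) [-0.6 -2.8 -0. ] w [0.0016 0.0117 0.0048] | per row [-0.1 -0.7 -0. ] [0.0004 0.0029 0.0012]
```

Request:
play_rows(
  increments=[
    [0.1,0,0,3,0,0,0],
    [0.1,0,0,3,0,0,0],
    [0.1,0,0,0,0,0,0],
    [0.1,0,0,-15,0,0,0],
    [0.3,0,0,-25,0,0,0],
    [0.6,-10,0,-30,0,0,0],
    [1,-30,0,-20,0,0,0],
    [1,-30,0,0,0,0,0],
  ],
)

```text
clock: 21.65
tool_pos: [0.5813, 0.1537, 0.1597]
eef_rot: [1.0, -0.004, -0.003, 0.0]
contact_force: [-0.3, -0.9, -0.9]
opening: 0.529
```

```bash
python3 -c "
from h import *
go(.431,.171,.165,-.085,8)
snap('side','s9',(170,150,290,240),6)
snap('top','t9',(145,140,310,250),4)
"
```

```text
t 21.65 pos [0.5813 0.1537 0.1597] phi -0.0073 F [-0.34 -0.92 -0.91] open 0.529
total d(mm) [-150.4  -16.2   -4.4] w [0.001  0.006  0.0777] | per row [-18.8  -2.   -0.5] [0.0001 0.0007 0.0097]
```

View pics/s9.png

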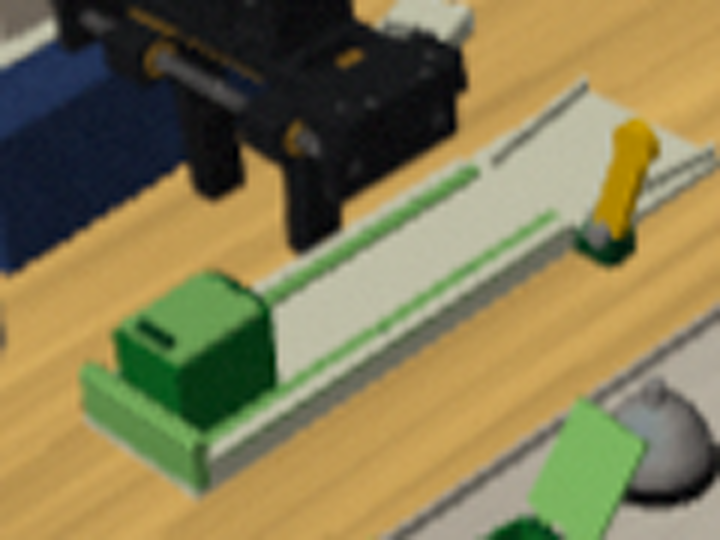

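View pics/t9.png

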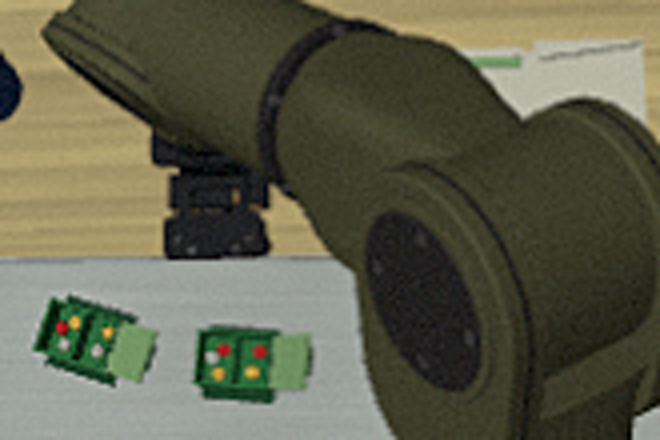

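Request:
play_rows(
  increments=[
    [1,-24,-2,0,0,0,0.012],
    [1,-24,-3,0,0,0,0.012],
    [1,-24,-3,0,0,0,0.012],
    [1,-24,-3,0,0,0,0.012],
    [1,-24,-3,0,0,0,0.012],
    [1,-22,-3,0,0,0,0.012],
    [1,0,0,0,0,0,0],
    [1,0,0,0,0,0,0],
  ],
)

```text
clock: 22.75
tool_pos: [0.4435, 0.1771, 0.1611]
eef_rot: [0.999, -0.042, -0.001, -0.0]
contact_force: [0.7, -0.1, 0.4]
opening: 0.998
```

```bash
python3 -c "
from h import *
go(.431,.171,.03,-.085,8)
"
```

```text
t 22.75 pos [0.4435 0.1771 0.1611] phi -0.0833 F [ 0.72 -0.14  0.38] open 0.998
total d(mm) [-11.8   7.2 131.1] w [-0.0005  0.0011  0.0017] | per row [-1.5  0.9 16.4] [-0.0001  0.0001  0.0002]
```

Request:
play_rows(
  increments=[
    [1,-6,4,5,0,0,0],
    [1,-6,3,15,0,0,0],
    [1,0,0,17,0,0,0],
    [1,0,0,17,0,0,0],
    [1,0,0,17,0,0,0],
    [1,0,0,15,0,0,0],
    [1,0,0,0,0,0,0],
    [1,0,0,0,0,0,0],
  ],
)

```text
clock: 23.75
tool_pos: [0.4348, 0.1678, 0.0705]
eef_rot: [0.999, -0.046, 0.0, -0.0]
contact_force: [-1.2, 0.5, -0.6]
opening: 1.004
```

```bash
python3 -c "
from h import *
go(.431,.171,.03,-.085,4)
"
```

```text
t 23.75 pos [0.4348 0.1678 0.0705] phi -0.0912 F [-1.21  0.47 -0.57] open 1.004
total d(mm) [-4.1 -2.8 40.5] w [-0.0005 -0.0006 -0.0062] | per row [-1.  -0.7 10.1] [-0.0001 -0.0001 -0.0015]
```

Request:
play_rows(
  increments=[
    [1,-3,-2,10,0,0,0],
    [1,-1,-1,11,0,0,0],
    [1,0,0,11,0,0,0],
    [1,0,0,9,0,0,0],
    [1,0,0,2,0,0,0],
    [1,0,0,0,0,0,0],
    [1,0,0,0,0,0,0],
    [1,0,0,0,0,0,0],
  ],
)

```text
clock: 24.75
tool_pos: [0.4347, 0.1722, 0.0304]
eef_rot: [0.999, -0.047, 0.004, -0.003]
contact_force: [0.4, 0.5, -0.3]
opening: 0.999
```

```bash
python3 -c "
from h import *
go(.431,.171,.03,-.085,4)
"
```

```text
t 24.75 pos [0.4347 0.1722 0.0304] phi -0.0946 F [ 0.36  0.45 -0.29] open 0.999
total d(mm) [-3.6  1.5  0.4] w [-0.0071 -0.0073 -0.0096] | per row [-0.9  0.4  0.1] [-0.0018 -0.0018 -0.0024]
```

Height is good. I'll close the jaws, which also centre the box.

Request:
play_rows(
  increments=[
    [0.3,-2,1,0,0,0,0],
    [0.3,-1,0,0,0,0,0],
    [0.3,0,0,0,0,0,0],
    [0.3,0,0,0,0,0,0],
    [0.3,0,0,0,0,0,0],
    [0.3,0,0,0,0,0,0],
    [0.3,0,0,-10,0,0,0],
    [0.3,0,0,-15,0,0,0],
  ],
)

```text
clock: 25.75
tool_pos: [0.4305, 0.171, 0.0552]
eef_rot: [0.999, -0.047, 0.003, -0.002]
contact_force: [0.8, 0.4, -2.0]
opening: 0.497
```

```bash
python3 -c "
from h import *
go(.44,-.136,.11,-.007,8)
"
```

```text
t 25.75 pos [0.4305 0.171  0.0552] phi -0.0937 F [ 0.85  0.42 -2.04] open 0.497
total d(mm) [ 38.5 304.5 -56.2] w [-0.005  -0.006  -0.0867] | per row [ 4.8 38.1 -7. ] [-0.0006 -0.0007 -0.0108]
```

Request:
play_rows(
  increments=[
    [0.3,0,0,-25,0,0,0],
    [0.3,0,0,-25,0,0,0],
    [0.3,2,15,-10,0,0,-0.015],
    [0.3,5,35,0,0,0,-0.015],
    [0.3,5,45,0,0,0,-0.015],
    [0.3,6,45,0,0,0,-0.015],
    [0.3,6,45,0,0,0,-0.015],
    [0.3,6,40,0,0,0,-0.01],
  ],
)

```text
clock: 26.75
tool_pos: [0.4503, -0.0581, 0.1162]
eef_rot: [1.0, 0.001, 0.004, -0.004]
contact_force: [1.5, -0.2, -0.9]
opening: 0.496
```

```bash
python3 -c "
from h import *
go(.52,-.136,.085,-.007,8)
"
```

```text
t 26.75 pos [ 0.4503 -0.0581  0.1162] phi 0.0012 F [ 1.48 -0.16 -0.89] open 0.496
total d(mm) [69.4 78.2 31.1] w [-0.0082 -0.0076  0.0083] | per row [8.7 9.8 3.9] [-0.001 -0.001  0.001]
```

Request:
play_rows(
  increments=[
    [0.3,5,22,4,0,0,0.004],
    [0.3,10,22,4,0,0,0.004],
    [0.3,15,22,4,0,0,0],
    [0.3,20,8,4,0,0,0],
    [0.3,28,0,4,0,0,0],
    [0.3,28,0,4,0,0,0],
    [0.3,28,0,4,0,0,0],
    [0.3,25,0,0,0,0,0],
  ],
)

```text
clock: 27.75
tool_pos: [0.6066, -0.1453, 0.0841]
eef_rot: [1.0, -0.009, -0.002, -0.002]
contact_force: [0.8, 0.5, 0.3]
opening: 0.498
```

```bash
python3 -c "
from h import *
go(.6475,-.136,.08,-.007,8)
"
```

```text
t 27.75 pos [ 0.6066 -0.1453  0.0841] phi -0.0189 F [0.76 0.54 0.29] open 0.498
total d(mm) [ 40.8 -10.1   4. ] w [-0.004   0.0038 -0.0119] | per row [ 5.1 -1.3  0.5] [-0.0005  0.0005 -0.0015]
```

Request:
play_rows(
  increments=[
    [0.3,15,-4,0,0,0,-0.006],
    [0.3,12,-4,5,0,0,-0.006],
    [0.3,4,-2,10,0,0,0],
    [0.3,0,0,10,0,0,0],
    [0.3,0,0,10,0,0,0],
    [0.3,0,0,6,0,0,0],
    [0.3,0,0,0,0,0,0],
    [0.3,0,0,0,0,0,0],
  ],
)

```text
clock: 28.75
tool_pos: [0.6377, -0.1364, 0.0398]
eef_rot: [1.0, -0.004, -0.003, -0.001]
contact_force: [0.3, -0.3, -0.3]
opening: 0.5
```

```bash
python3 -c "
from h import *
go(.6477,-.136,.033,-.007,8)
"
```

```text
t 28.75 pos [ 0.6377 -0.1364  0.0398] phi -0.0079 F [ 0.27 -0.26 -0.3 ] open 0.5
total d(mm) [10.  -0.4  6.7] w [-0.0028  0.0056 -0.0009] | per row [ 1.3 -0.1  0.8] [-0.0004  0.0007 -0.0001]
```

Request:
play_rows(
  increments=[
    [0.3,6,0,0,0,0,0],
    [0.3,4,0,0,0,0,0],
    [0.3,0,0,3,0,0,0],
    [0.3,0,0,2,0,0,0],
    [0.3,0,0,1.5,0,0,0],
    [0.3,0,0,1,0,0,0],
    [0.3,0,0,0,0,0,0],
    [0.3,0,0,0,0,0,0],
  ],
)

```text
clock: 29.75
tool_pos: [0.6468, -0.137, 0.0332]
eef_rot: [1.0, -0.004, -0.004, -0.0]
contact_force: [-0.7, 0.6, 0.1]
opening: 0.503
```

```bash
python3 -c "
from h import *
go(.6477,-.0,.033,-.007,8)
"
```

```text
t 29.75 pos [ 0.6468 -0.137   0.0332] phi -0.0081 F [-0.67  0.61  0.14] open 0.503
total d(mm) [  -0.2 -137.     0.4] w [-0.001   0.0083 -0.0011] | per row [ -0.  -17.1   0. ] [-0.0001  0.001  -0.0001]
```

Request:
play_rows(
  increments=[
    [0.3,1,0,1,0,0,0],
    [0.3,0,-8,0,0,0,0],
    [0.3,0,-8,0,0,0,0],
    [0.3,0,-8,0,0,0,0],
    [0.3,0,-8,0,0,0,0],
    [0.3,0,-8,0,0,0,0],
    [0.3,0,-8,0,0,0,0],
    [0.3,0,0,0,0,0,0],
  ],
)

```text
clock: 30.75
tool_pos: [0.6479, -0.0861, 0.0329]
eef_rot: [1.0, -0.004, -0.005, 0.0]
contact_force: [-0.3, 1.7, 1.2]
opening: 0.497
```

```bash
python3 -c "
from h import *
go(.6482,.0875,.033,-.007,8)
"
```

```text
t 30.75 pos [ 0.6479 -0.0861  0.0329] phi -0.008 F [-0.3   1.71  1.15] open 0.497
total d(mm) [  -1.1 -173.6   -0.2] w [ 0.0003  0.0094 -0.001 ] | per row [ -0.1 -21.7  -0. ] [ 0.      0.0012 -0.0001]
```

Request:
play_rows(
  increments=[
    [0.3,0,-8,0,0,0,0],
    [0.3,0,-8,0,0,0,0],
    [0.3,0,-8,0,0,0,0],
    [0.3,0,-8,0,0,0,0],
    [0.3,0,-10,0,0,0,0],
    [0.3,0,-10,0,0,0,0],
    [0.3,0,-10,0,0,0,0],
    [0.3,0,0,0,0,0,0],
  ],
)

```text
clock: 31.75
tool_pos: [0.6485, -0.0194, 0.0329]
eef_rot: [1.0, -0.004, -0.005, 0.0]
contact_force: [-1.1, 1.8, 1.4]
opening: 0.497
```

```bash
python3 -c "
from h import *
go(.6488,.0875,.033,-.007,8)
snap('side','s10',(170,120,300,215),6)
"
```

```text
t 31.75 pos [ 0.6485 -0.0194  0.0329] phi -0.0078 F [-1.08  1.83  1.37] open 0.497
total d(mm) [-5.000e-01 -1.069e+02 -1.000e-01] w [ 0.      0.0094 -0.0008] | per row [ -0.1 -13.4  -0. ] [ 0.      0.0012 -0.0001]
```

View pics/s10.png

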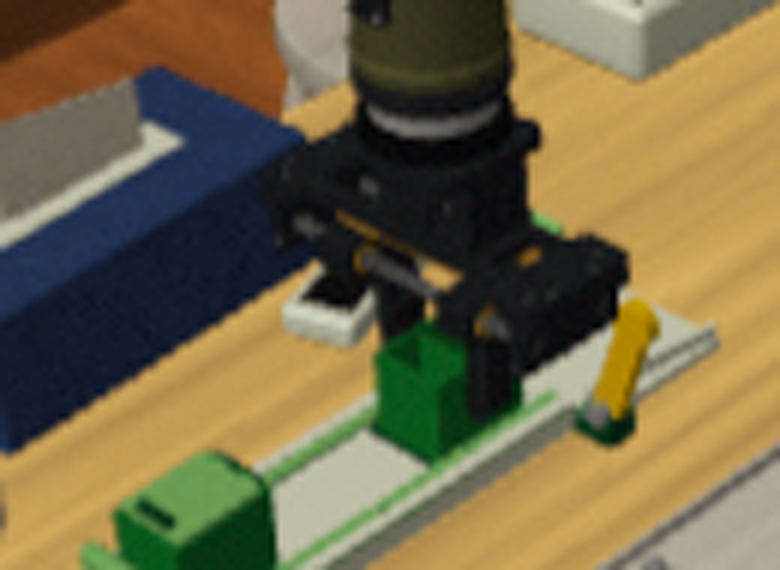

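The box is inside the lips. I'll slide on to meet the first box.

Request:
play_rows(
  increments=[
    [0.3,0,-14,0,0,0,0],
    [0.3,0,-14,0,0,0,0],
    [0.3,0,-14,0,0,0,0],
    [0.3,0,-14,0,0,0,0],
    [0.3,0,-14,0,0,0,0],
    [0.3,0,-10,0,0,0,0],
    [0.3,0,-6,0,0,0,0],
    [0.3,0,-4,0,0,0,0],
  ],
)

```text
clock: 32.8
tool_pos: [0.6496, 0.0719, 0.0328]
eef_rot: [1.0, -0.006, -0.005, 0.003]
contact_force: [-0.7, -3.1, 5.0]
opening: 0.495
```

```bash
python3 -c "
from h import *
go(.649,.0875,.033,-.007,8)
"
```

```text
t 32.8 pos [0.6496 0.0719 0.0328] phi -0.0112 F [-0.69 -3.06  4.99] open 0.495
total d(mm) [ -0.8 -15.6  -0.2] w [ 0.0063  0.0096 -0.0042] | per row [-0.1 -1.9 -0. ] [ 0.0008  0.0012 -0.0005]
```

Request:
play_rows(
  increments=[
    [0.3,0,-4,0,0,0,0],
    [0.3,0,-4,0,0,0,0],
    [0.3,0,-4,0,0,0,0],
    [0.3,0,-4,0,0,0,0],
    [0.3,0,-4,0,0,0,0],
    [0.3,0,-4,0,0,0,0],
    [0.3,0,-2,0,0,0,0],
    [0.3,0,0,0,0,0,0],
  ],
)

```text
clock: 33.8
tool_pos: [0.65, 0.0883, 0.0327]
eef_rot: [1.0, -0.008, -0.006, 0.012]
contact_force: [-0.4, -1.9, 4.1]
opening: 0.502
```

```bash
python3 -c "
from h import *
go(.649,.0875,.033,-.007,8)
snap('side','s11',(170,140,300,235),6)
"
```

```text
t 33.8 pos [0.65   0.0883 0.0327] phi -0.0157 F [-0.43 -1.9   4.11] open 0.502
total d(mm) [-0.9  0.9 -0.3] w [ 0.0234  0.0118 -0.0085] | per row [-0.1  0.1 -0. ] [ 0.0029  0.0015 -0.0011]
```

View pics/s11.png

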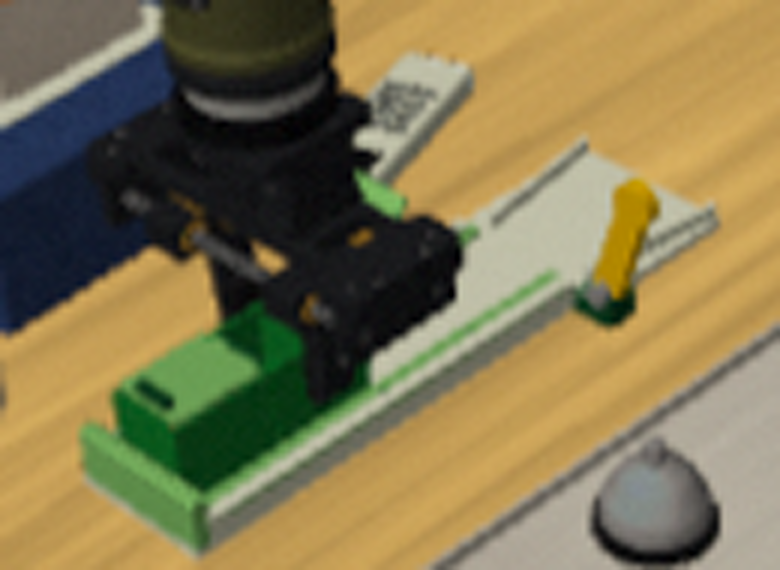

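Request:
play_rows(
  increments=[
    [0.75,0,0,0,0,0,0],
    [0.75,0,0,0,0,0,0],
    [0.75,0,0,-20,0.01,0,0],
    [0.75,0,0,-25,0,0,0],
    [0.75,0,0,-30,0,0,0],
    [0.75,0,0,-25,0,0,0],
    [0.3,0,0,0,0,0,0],
    [0.1,0,15,0,0,0,0],
  ],
)

```text
clock: 34.85
tool_pos: [0.6501, 0.082, 0.139]
eef_rot: [1.0, -0.004, -0.006, 0.0]
contact_force: [-0.4, -0.1, -0.1]
opening: 0.548
```

```bash
python3 -c "
from h import *
go(.6485,-.02,.13,-.007,4)
"
```

```text
t 34.85 pos [0.6501 0.082  0.139 ] phi -0.0086 F [-0.45 -0.07 -0.14] open 0.548
total d(mm) [ -0.7 102.    9. ] w [ 0.0003  0.0111 -0.0016] | per row [-0.2 25.5  2.3] [ 0.0001  0.0028 -0.0004]
```

Request:
play_rows(
  increments=[
    [0.1,0,26,0,0,0.01,0],
    [0.1,0,28,0,0,0,0],
    [0.1,0,28,0,0,0,0],
    [0.1,0,24,0,0,0,0],
    [0.1,0,0,15,0,0,0],
    [0.1,0,0,20,0,0,0],
    [0.1,0,0,12,0,0,0],
    [0.1,0,0,0,0,0,0],
  ],
)

```text
clock: 35.85
tool_pos: [0.6425, -0.0335, 0.08]
eef_rot: [1.0, -0.005, -0.008, 0.002]
contact_force: [0.2, -0.4, -0.1]
opening: 0.102
```

```bash
python3 -c "
from h import *
go(.6485,.09,.085,-.007,4)
"
```

```text
t 35.85 pos [ 0.6425 -0.0335  0.08  ] phi -0.0101 F [ 0.19 -0.37 -0.1 ] open 0.102
total d(mm) [   4.7 -123.5   -5.5] w [ 0.0038  0.0156 -0.0031] | per row [  1.2 -30.9  -1.4] [ 0.001   0.0039 -0.0008]
```

Request:
play_rows(
  increments=[
    [0.1,4,-18,-4,0,0,0],
    [0.1,2,-18,0,0,0,0],
    [0.1,0,-18,0,0,0,0],
    [0.1,0,-18,0,0,0,0],
    [0.1,0,-18,0,0,0,0],
    [0.1,0,-18,0,0,0,0],
    [0.1,0,-14,0,0,0,0],
    [0.1,0,0,0,0,0,0],
  ],
)

```text
clock: 36.85
tool_pos: [0.6506, 0.0923, 0.0835]
eef_rot: [1.0, -0.004, -0.008, 0.008]
contact_force: [0.6, -0.7, 0.5]
opening: 0.1
```

```bash
python3 -c "
from h import *
go(.6485,.095,.064,-.007,4)
"
```

```text
t 36.85 pos [0.6506 0.0923 0.0835] phi -0.009 F [ 0.58 -0.66  0.49] open 0.1
total d(mm) [-1.8 -3.  19.5] w [ 0.0167  0.0153 -0.0019] | per row [-0.5 -0.7  4.9] [ 0.0042  0.0038 -0.0005]
```

Request:
play_rows(
  increments=[
    [0.1,-1,-2,6,0.01,0.01,0],
    [0.1,0,-1,6,0,0,0],
    [0.1,0,0,5,0,0,0],
    [0.1,0,0,3,0,0,0],
    [0.1,0,0,3,0,0,0],
    [0.1,0,0,3,0,0,0],
    [0.1,0,0,3,0,0,0],
    [0.1,0,0,1,0,0,0],
  ],
)

```text
clock: 37.85
tool_pos: [0.6497, 0.0956, 0.064]
eef_rot: [1.0, -0.006, -0.001, 0.005]
contact_force: [-1.5, -0.6, 3.6]
opening: 0.102
```

```bash
python3 -c "
from h import *
go(.6485,.095,.064,-.007,4)
"
```

```text
t 37.85 pos [0.6497 0.0956 0.064 ] phi -0.0119 F [-1.5  -0.61  3.59] open 0.102
total d(mm) [-1.2  0.6  0. ] w [ 0.01    0.0013 -0.0049] | per row [-0.3  0.2  0. ] [ 0.0025  0.0003 -0.0012]
```

Request:
play_rows(
  increments=[
    [0.1,0,0,3,0,0,0],
    [0.1,0,0,3,0,0,0],
    [0.1,0,0,0,0,0,0],
    [0.1,0,0,-15,0,0,0],
    [0.3,0,0,-25,0,0,0],
    [0.6,-10,-10,-30,0,0,0],
    [1,-30,-20,-20,0,0,0.03],
    [1,-30,-20,0,0,0,0.03],
  ],
)

```text
clock: 38.85
tool_pos: [0.5824, 0.1505, 0.1587]
eef_rot: [0.999, -0.04, 0.002, 0.003]
contact_force: [-0.1, 1.2, -0.2]
opening: 0.529
```

```bash
python3 -c "
from h import *
go(.4537,.295,.165,-.31,8)
snap('side','s12',(170,150,290,240),6)
snap('top','t12',(140,200,220,250),10)
"
```

```text
t 38.85 pos [0.5824 0.1505 0.1587] phi -0.0801 F [-0.05  1.21 -0.15] open 0.529
total d(mm) [-139.8 -133.7   -7.7] w [ 0.0053 -0.0057  0.2299] | per row [-17.5 -16.7  -1. ] [ 0.0007 -0.0007  0.0287]
```

View pics/s12.png

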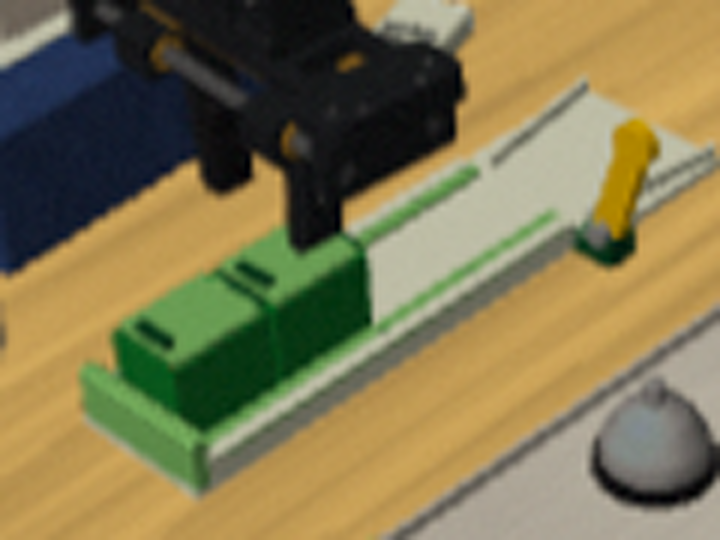

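View pics/t12.png

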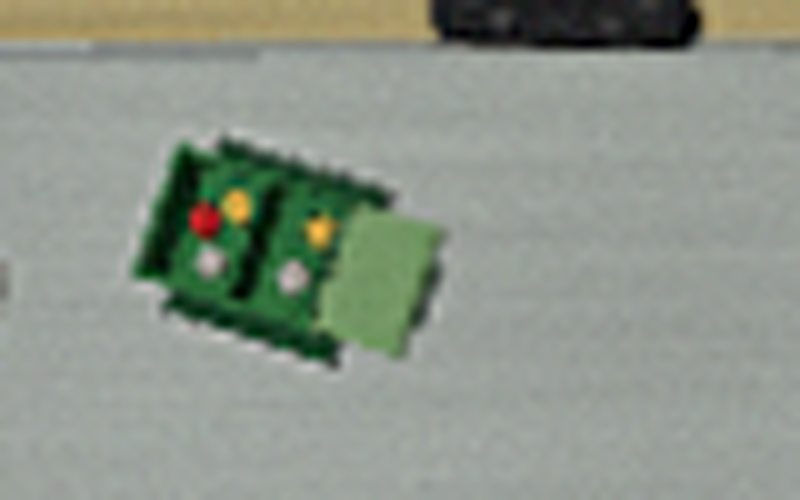

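Two boxes are home and shut, and A hasn't moved. Next I'll go to A.

Request:
play_rows(
  increments=[
    [1,-23,-22,0,0,0,0.038],
    [1,-23,-22,0,0,0,0.038],
    [1,-23,-22,0,0,0,0.038],
    [1,-23,-20,0,0,0,0.038],
    [1,-20,-15,0,0,0,0.038],
    [1,-20,-12,0,0,0,0.038],
    [1,0,0,0,0,0,0],
    [1,0,0,0,0,0,0],
  ],
)

```text
clock: 39.95
tool_pos: [0.4699, 0.2904, 0.1594]
eef_rot: [0.988, -0.154, 0.003, 0.0]
contact_force: [0.7, -0.3, 0.1]
opening: 1.001
```

```bash
python3 -c "
from h import *
go(.4537,.295,.03,-.31,8)
"
```

```text
t 39.95 pos [0.4699 0.2904 0.1594] phi -0.3088 F [ 0.69 -0.31  0.13] open 1.001
total d(mm) [-17.6   0.6 129.3] w [-0.     -0.0064  0.0012] | per row [-2.2  0.1 16.2] [-0.     -0.0008  0.0001]
```

Request:
play_rows(
  increments=[
    [1,-8,0,5,0,0,0],
    [1,-7,0,15,0,0,0],
    [1,-3,0,16,0,0,0],
    [1,0,0,16,0,0,0],
    [1,0,0,16,0,0,0],
    [1,0,0,15,0,0,0],
    [1,0,0,0,0,0,0],
    [1,0,0,0,0,0,0],
  ],
)

```text
clock: 40.95
tool_pos: [0.4556, 0.2917, 0.0712]
eef_rot: [0.988, -0.157, 0.004, 0.001]
contact_force: [-0.2, 0.4, 0.6]
opening: 1.002
```

```bash
python3 -c "
from h import *
go(.4537,.295,.03,-.31,4)
"
```

```text
t 40.95 pos [0.4556 0.2917 0.0712] phi -0.3154 F [-0.22  0.45  0.65] open 1.002
total d(mm) [-3.1 -2.6 41.1] w [ 0.0016 -0.0074 -0.0054] | per row [-0.8 -0.7 10.3] [ 0.0004 -0.0019 -0.0014]
```

Request:
play_rows(
  increments=[
    [1,-3,-2,10,0,0,0],
    [1,-2,-1,11,0,0,0],
    [1,-1,0,11,0,0,0],
    [1,-1,0,9,0,0,0],
    [1,0,0,1,0,0,0],
    [1,0,0,0,0,0,0],
    [1,0,0,0,0,0,0],
    [1,0,0,0,0,0,0],
  ],
)

```text
clock: 41.95
tool_pos: [0.4504, 0.2977, 0.0271]
eef_rot: [0.988, -0.157, 0.004, 0.0]
contact_force: [-0.6, 0.2, 0.2]
opening: 1.001
```

```bash
python3 -c "
from h import *
go(.4537,.295,.03,-.31,4)
"
```

```text
t 41.95 pos [0.4504 0.2977 0.0271] phi -0.3153 F [-0.57  0.23  0.22] open 1.001
total d(mm) [ 4.   1.5 -2.8] w [-0.0005 -0.0085 -0.0053] | per row [ 1.   0.4 -0.7] [-0.0001 -0.0021 -0.0013]
```

Request:
play_rows(
  increments=[
    [0.3,3,1,-3,0,0,0],
    [0.3,1,0,0,0,0,0],
    [0.3,0,0,0,0,0,0],
    [0.3,0,0,0,0,0,0],
    [0.3,0,0,0,0,0,0],
    [0.3,0,0,0,0,0,0],
    [0.3,0,0,0,0,0,0],
    [0.3,0,0,0,0,0,0],
  ],
)

```text
clock: 42.95
tool_pos: [0.4546, 0.2953, 0.0309]
eef_rot: [0.988, -0.157, 0.005, 0.0]
contact_force: [0.3, -0.1, -0.5]
opening: 0.496
```

```bash
python3 -c "
from h import *
go(.44,.25,.11,-.007,8)
"
```

```text
t 42.95 pos [0.4546 0.2953 0.0309] phi -0.3158 F [ 0.25 -0.08 -0.54] open 0.496
total d(mm) [  0.9  47.5 -79.1] w [ 3.000e-04 -9.400e-03 -3.088e-01] | per row [ 0.1  5.9 -9.9] [ 0.     -0.0012 -0.0386]
```

Request:
play_rows(
  increments=[
    [0.3,0,0,-12,0,0,0],
    [0.3,0,0,-25,0,0,0],
    [0.3,0,0,-25,0,0,-0.05],
    [0.3,0,15,-18,0,0,-0.06],
    [0.3,0,25,0,0,0,-0.06],
    [0.3,0,35,0,0,0,-0.06],
    [0.3,0,45,0,0,0,-0.06],
    [0.3,0,45,0,0,0,-0.03],
  ],
)

```text
clock: 43.95
tool_pos: [0.4356, 0.1328, 0.118]
eef_rot: [1.0, 0.011, 0.007, -0.002]
contact_force: [0.9, 0.0, -1.2]
opening: 0.498
```

```bash
python3 -c "
from h import *
go(.45,-.13,.11,-.007,8)
"
```

```text
t 43.95 pos [0.4356 0.1328 0.118 ] phi 0.0225 F [ 0.94  0.01 -1.23] open 0.498
total d(mm) [  8.3 263.1   7.2] w [-0.0036 -0.0135  0.0295] | per row [ 1.  32.9  0.9] [-0.0005 -0.0017  0.0037]
```

Request:
play_rows(
  increments=[
    [0.3,2,40,0,0,0,0.004],
    [0.3,2,40,0,0,0,0.004],
    [0.3,2,40,0,0,0,0.004],
    [0.3,2,40,0,0,0,0.004],
    [0.3,2,38,0,0,0,0.004],
    [0.3,8,32,0,0,0,0.004],
    [0.3,15,15,3,0,0,0],
    [0.3,20,0,4,0,0,0],
  ],
)

```text
clock: 44.95
tool_pos: [0.4905, -0.1267, 0.1162]
eef_rot: [1.0, -0.004, 0.008, 0.001]
contact_force: [0.7, 1.2, -0.6]
opening: 0.498
```

```bash
python3 -c "
from h import *
go(.6477,-.136,.085,-.007,8)
"
```

```text
t 44.95 pos [ 0.4905 -0.1267  0.1162] phi -0.0086 F [ 0.69  1.18 -0.58] open 0.498
total d(mm) [156.8   7.8  33.6] w [ 0.0029 -0.0154 -0.0017] | per row [19.6  1.   4.2] [ 0.0004 -0.0019 -0.0002]
```

Request:
play_rows(
  increments=[
    [0.3,22,3,4,0,-0.005,0],
    [0.3,25,2,5,0,-0.005,0],
    [0.3,25,0,5,0,0,0],
    [0.3,25,0,5,0,0,0],
    [0.3,22,0,5,0,0,0],
    [0.3,15,0,5,0,0,0],
    [0.3,6,0,0,0,0,0],
    [0.3,0,0,0,0,0,0],
  ],
)

```text
clock: 45.95
tool_pos: [0.6335, -0.1354, 0.0917]
eef_rot: [1.0, -0.006, 0.002, 0.002]
contact_force: [-0.6, 0.3, -2.3]
opening: 0.501
```

```bash
python3 -c "
from h import *
go(.6477,-.136,.04,-.007,8)
"
```

```text
t 45.95 pos [ 0.6335 -0.1354  0.0917] phi -0.0112 F [-0.63  0.33 -2.3 ] open 0.501
total d(mm) [14.   0.3 51.8] w [ 0.0033 -0.0041 -0.0042] | per row [1.8 0.  6.5] [ 0.0004 -0.0005 -0.0005]
```

Request:
play_rows(
  increments=[
    [0.3,8,0,5,0,0,0],
    [0.3,5,0,12,0,0,0],
    [0.3,1,0,13,0,0,0],
    [0.3,0,0,12,0,0,0],
    [0.3,0,0,6,0,0,0],
    [0.3,0,0,2,0,0,0],
    [0.3,0,0,0,0,0,0],
    [0.3,0,0,0,0,0,0],
  ],
)

```text
clock: 46.95
tool_pos: [0.6464, -0.136, 0.038]
eef_rot: [1.0, -0.005, 0.001, 0.002]
contact_force: [0.6, -0.7, -1.7]
opening: 0.497
```

```bash
python3 -c "
from h import *
go(.6477,-.136,.034,-.007,8)
"
```

```text
t 46.95 pos [ 0.6464 -0.136   0.038 ] phi -0.0106 F [ 0.58 -0.67 -1.69] open 0.497
total d(mm) [ 1.3 -0.1  4. ] w [ 0.0039 -0.001  -0.0036] | per row [ 0.2 -0.   0.5] [ 0.0005 -0.0001 -0.0004]
```

Request:
play_rows(
  increments=[
    [0.3,1,0,2,0,0,0],
    [0.3,0,0,2,0,0,0],
    [0.3,0,0,1,0,0,0],
    [0.3,0,-8,0,0,0,0],
    [0.3,0,-8,0,0,0,0],
    [0.3,0,-8,0,0,0,0],
    [0.3,0,-8,0,0,0,0],
    [0.3,0,0,0,0,0,0],
  ],
)

```text
clock: 47.95
tool_pos: [0.6489, -0.1016, 0.0342]
eef_rot: [1.0, -0.005, 0.002, 0.002]
contact_force: [0.1, 0.2, -0.5]
opening: 0.5
```

```bash
python3 -c "
from h import *
go(.6482,.0275,.034,-.007,8)
"
```

```text
t 47.95 pos [ 0.6489 -0.1016  0.0342] phi -0.0101 F [ 0.1   0.16 -0.46] open 0.5
total d(mm) [  -2.  -129.1   -0.3] w [ 0.004  -0.0036 -0.0031] | per row [ -0.2 -16.1  -0. ] [ 0.0005 -0.0005 -0.0004]
```

Request:
play_rows(
  increments=[
    [0.3,-1,-6,0.8,0,0,0],
    [0.3,0,-7,0,0,0,0],
    [0.3,0,-7,0,0,0,0],
    [0.3,0,-7,0,0,0,0],
    [0.3,0,-7,0,0,0,0],
    [0.3,0,-7,0,0,0,0],
    [0.3,0,-7,0,0,0,0],
    [0.3,0,0,0,0,0,0],
  ],
)

```text
clock: 48.95
tool_pos: [0.6497, -0.0537, 0.0341]
eef_rot: [1.0, -0.006, 0.003, 0.004]
contact_force: [0.3, 0.6, 0.1]
opening: 0.498
```

```bash
python3 -c "
from h import *
go(.6487,.0275,.034,-.007,8)
snap('side','s13',(190,120,320,215),6)
"
```

```text
t 48.95 pos [ 0.6497 -0.0537  0.0341] phi -0.0126 F [0.32 0.61 0.14] open 0.498
total d(mm) [ -2.  -81.2  -0.5] w [ 0.0083 -0.006  -0.0056] | per row [ -0.2 -10.1  -0.1] [ 0.001  -0.0007 -0.0007]
```

View pics/s13.png

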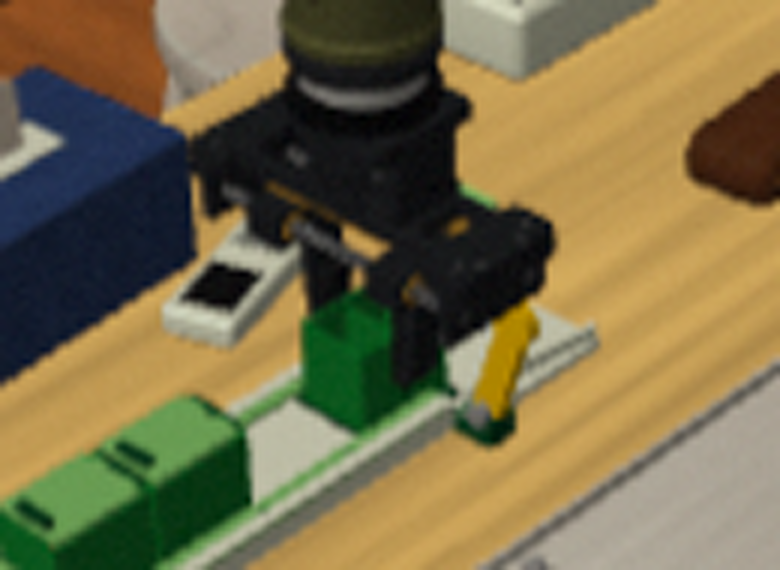

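In the rail. I'll push it up to the others.

Request:
play_rows(
  increments=[
    [0.3,0,-12,0,0,0,0],
    [0.3,0,-14,0,0,0,0],
    [0.3,0,-14,0,0,0,0],
    [0.3,0,-12,0,0,0,0],
    [0.3,0,-8,0,0,0,0],
    [0.3,0,-4,0,0,0,0],
    [0.3,0,-4,0,0,0,0],
    [0.3,0,-4,0,0,0,0],
  ],
)

```text
clock: 50.0
tool_pos: [0.6516, 0.0175, 0.0342]
eef_rot: [1.0, -0.008, 0.004, 0.008]
contact_force: [-0.8, -3.9, 5.9]
opening: 0.496
```

```bash
python3 -c "
from h import *
go(.649,.0275,.034,-.007,8)
"
```

```text
t 50.0 pos [0.6516 0.0175 0.0342] phi -0.0165 F [-0.82 -3.9   5.89] open 0.496
total d(mm) [-2.8 -9.9  0.1] w [ 0.0151 -0.0072 -0.0096] | per row [-0.4 -1.2  0. ] [ 0.0019 -0.0009 -0.0012]
```

Request:
play_rows(
  increments=[
    [0.3,-1,-4,0,0,0,0],
    [0.3,0,-4,0,0,0,0],
    [0.3,0,-4,0,0,0,0],
    [0.3,0,-4,0,0,0,0],
    [0.3,0,-4,0,0,0,0],
    [0.3,0,-3,0,0,0,0],
    [0.3,0,-2,0,0,0,0],
    [0.3,0,0,0,0,0,0],
  ],
)

```text
clock: 51.0
tool_pos: [0.6511, 0.0278, 0.0339]
eef_rot: [1.0, -0.013, 0.002, 0.019]
contact_force: [0.5, -1.3, 3.7]
opening: 0.494
```

```bash
python3 -c "
from h import *
go(.649,.0275,.034,-.007,8)
"
```

```text
t 51.0 pos [0.6511 0.0278 0.0339] phi -0.0251 F [ 0.49 -1.32  3.7 ] open 0.494
total d(mm) [-2.1  0.3 -0.1] w [ 0.0384 -0.0048 -0.0182] | per row [-0.3  0.  -0. ] [ 0.0048 -0.0006 -0.0023]
```

Request:
play_rows(
  increments=[
    [0.75,0,0,0,0,0,0],
    [0.75,0,0,0,0,0,0],
    [0.75,0,0,-20,0.015,0,-0.01],
    [0.75,0,0,-25,0,0,0],
    [0.75,0,0,-30,0,0,0],
    [0.75,0,0,-25,0,0,0],
    [0.3,0,0,0,0,0,0],
    [0.1,0,15,0,0,0,0],
  ],
)

```text
clock: 52.0
tool_pos: [0.6489, 0.0218, 0.1397]
eef_rot: [1.0, -0.003, 0.002, 0.005]
contact_force: [1.1, -0.4, -0.5]
opening: 0.545
```

```bash
python3 -c "
from h import *
go(.6485,-.085,.13,-.007,4)
"
```

```text
t 52.0 pos [0.6489 0.0218 0.1397] phi -0.0063 F [ 1.13 -0.42 -0.52] open 0.545
total d(mm) [  0.3 106.7  10.8] w [ 0.0105 -0.0033  0.0007] | per row [ 0.1 26.7  2.7] [ 0.0026 -0.0008  0.0002]
```

Request:
play_rows(
  increments=[
    [0.1,0,26,0,0,0,0],
    [0.1,0,28,0,0,0,0],
    [0.1,0,28,0,0,0,0],
    [0.1,0,22,0,0,0,0],
    [0.1,0,0,15,0,0,0],
    [0.1,0,0,20,0,0,0],
    [0.1,0,0,10,0,0,0],
    [0.1,0,0,0,0,0,0],
  ],
)

```text
clock: 53.0
tool_pos: [0.6414, -0.0921, 0.0838]
eef_rot: [1.0, -0.004, -0.006, 0.006]
contact_force: [-0.1, -0.2, 0.3]
opening: 0.1
```

```bash
python3 -c "
from h import *
go(.6485,.03,.085,-.007,4)
snap('side','s14',(170,130,300,225),6)
"
```

```text
t 53.0 pos [ 0.6414 -0.0921  0.0838] phi -0.0078 F [-0.15 -0.18  0.29] open 0.1
total d(mm) [   6.1 -122.2   -2.8] w [ 0.0127  0.012  -0.0007] | per row [  1.5 -30.5  -0.7] [ 0.0032  0.003  -0.0002]
```

View pics/s14.png

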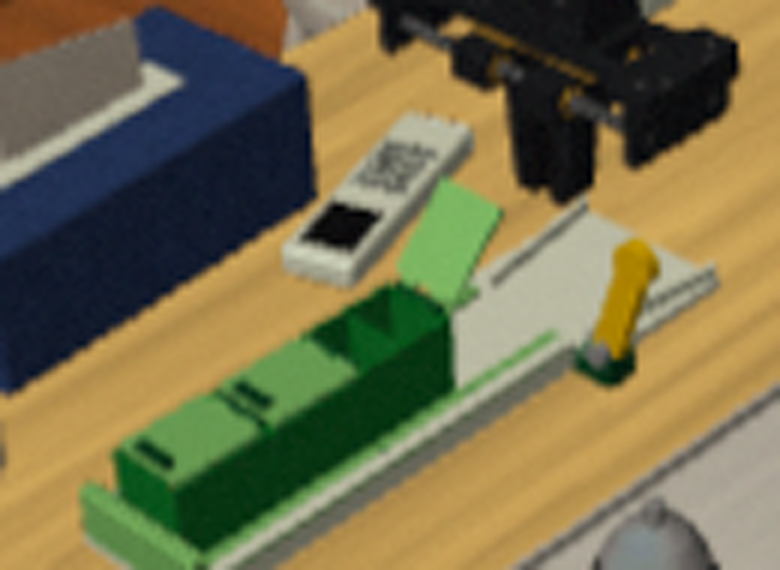

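No gaps. I'll sweep the last lid.

Request:
play_rows(
  increments=[
    [0.1,4,-18,0,0,0.01,0],
    [0.1,2,-18,0,0,0,0],
    [0.1,0,-18,0,0,0,0],
    [0.1,0,-18,0,0,0,0],
    [0.1,0,-18,0,0,0,0],
    [0.1,0,-18,0,0,0,0],
    [0.1,0,-13,0,0,0,0],
    [0.1,0,0,0,0,0,0],
  ],
)

```text
clock: 54.05
tool_pos: [0.65, 0.0324, 0.083]
eef_rot: [1.0, -0.004, 0.0, 0.012]
contact_force: [1.8, -0.5, -0.6]
opening: 0.103
```

```bash
python3 -c "
from h import *
go(.6485,.035,.064,-.007,4)
"
```

```text
t 54.05 pos [0.65   0.0324 0.083 ] phi -0.0077 F [ 1.85 -0.54 -0.58] open 0.103
total d(mm) [-1.6 -3.1 18.9] w [ 0.0248 -0.0008 -0.0007] | per row [-0.4 -0.8  4.7] [ 0.0062 -0.0002 -0.0002]
```

Request:
play_rows(
  increments=[
    [0.1,-1,-2,6,0.015,0,0],
    [0.1,0,-1,6,0,0,0],
    [0.1,0,0,5,0,0,0],
    [0.1,0,0,3,0,0,0],
    [0.1,0,0,3,0,0,0],
    [0.1,0,0,3,0,0,0],
    [0.1,0,0,3,0,0,0],
    [0.1,0,0,3,0,0,0],
  ],
)

```text
clock: 55.05
tool_pos: [0.6497, 0.0362, 0.0632]
eef_rot: [1.0, -0.005, 0.003, 0.006]
contact_force: [-4.6, -3.5, 19.4]
opening: 0.098
```

```bash
python3 -c "
from h import *
go(.6485,.035,.064,-.007,4)
"
```

```text
t 55.05 pos [0.6497 0.0362 0.0632] phi -0.011 F [-4.6  -3.47 19.45] open 0.098
total d(mm) [-1.2  1.3 -0.7] w [ 0.0129 -0.0051 -0.004 ] | per row [-0.3  0.3 -0.2] [ 0.0032 -0.0013 -0.001 ]
```

Request:
play_rows(
  increments=[
    [0.1,0,0,-15,0,0,0],
    [0.1,0,0,-25,0,0,0],
    [0.1,0,0,-30,0,0,0],
    [0,-20,15,-15,0,0,0],
    [0,-30,25,0,0,0,0],
    [0,-30,25,0,0,0,0],
    [0,-30,25,0,0,0,0],
    [0,-20,10,0,0,0,0],
  ],
)

```text
clock: 56.05
tool_pos: [0.5162, -0.0552, 0.1536]
eef_rot: [1.0, -0.002, 0.005, 0.0]
contact_force: [-0.2, 0.4, -0.5]
opening: 0.001
```

```bash
python3 -c "
from h import *
print(onplane('top',(195+508.5/6-.5,140+255.5/6-.5),.088))
go(.51,-.0765,.15,-.007,4)
snap('side','s15',(170,130,300,225),6)
snap('top','t15',(120,135,310,250),4)
"
```

```text
[ 0.57006616 -0.07413831  0.088     ]
t 56.05 pos [ 0.5162 -0.0552  0.1536] phi -0.0041 F [-0.19  0.4  -0.51] open 0.001
total d(mm) [-6.1 21.3  3.5] w [ 0.0006 -0.0101  0.0029] | per row [-1.5  5.3  0.9] [ 0.0001 -0.0025  0.0007]
```

View pics/s15.png

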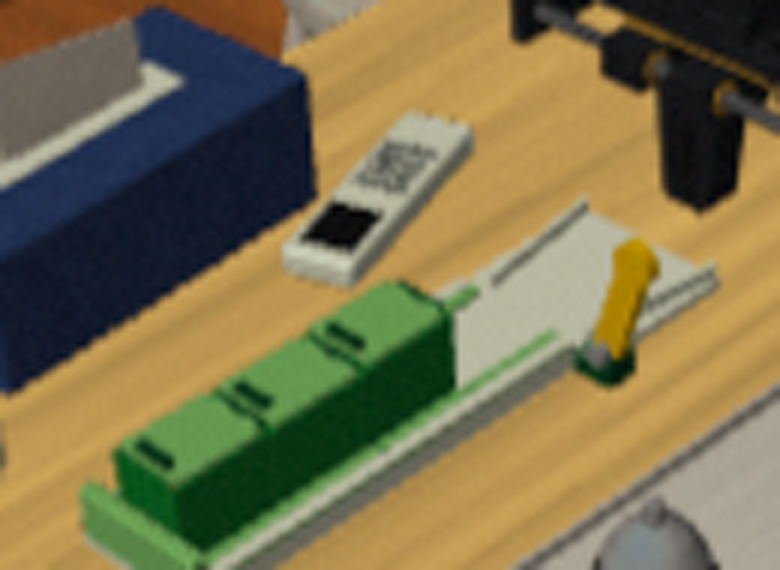

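View pics/t15.png

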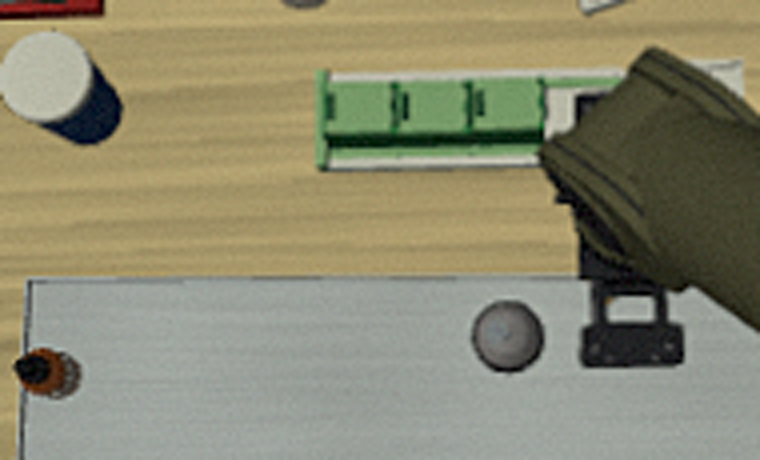

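Request:
play_rows(
  increments=[
    [0,-4,10,0,0,0,0],
    [0,-3,11,5,0,0,0],
    [0,0,0,18,0,0,0],
    [0,0,0,18,0,0,0],
    [0,0,0,18,0,0,0],
    [0,0,0,15,0,0,0],
    [0,0,0,10,0,0,0],
    [0,0,0,0,0,0,0],
  ],
)

```text
clock: 57.15
tool_pos: [0.5153, -0.0764, 0.0655]
eef_rot: [1.0, -0.002, 0.008, -0.001]
contact_force: [0.2, 0.2, 0.8]
opening: 0.006
```

```bash
python3 -c "
from h import *
go(.61,-.0755,.065,-.007,8)
"
```

```text
t 57.15 pos [ 0.5153 -0.0764  0.0655] phi -0.0036 F [0.21 0.19 0.81] open 0.006
total d(mm) [94.7 -1.3  2. ] w [-0.002  -0.0151  0.0034] | per row [11.8 -0.2  0.2] [-0.0003 -0.0019  0.0004]
```

Request:
play_rows(
  increments=[
    [0,14,0,0,0,0,0],
    [0,14,0,0,0,0,0],
    [0,14,0,0,0,0,0],
    [0,14,0,0,0,0,0],
    [0,14,0,0,0,0,0],
    [0,14,0,0,0,0,0],
    [0,12,0,0,0,0,0],
    [0,8,0,0,0,0,0],
  ],
)

```text
clock: 58.15
tool_pos: [0.6224, -0.0772, 0.0711]
eef_rot: [1.0, -0.002, 0.008, -0.001]
contact_force: [-0.6, 0.1, 0.3]
opening: 0.008
```

```bash
python3 -c "
from h import *
go(.635,-.0755,.03,-.007,8)
snap('side','s16',(210,130,340,225),6)
"
```

```text
t 58.15 pos [ 0.6224 -0.0772  0.0711] phi -0.0032 F [-0.59  0.11  0.27] open 0.008
total d(mm) [11.9 -1.7 41.3] w [-0.0013 -0.0169  0.0039] | per row [ 1.5 -0.2  5.2] [-0.0002 -0.0021  0.0005]
```

View pics/s16.png

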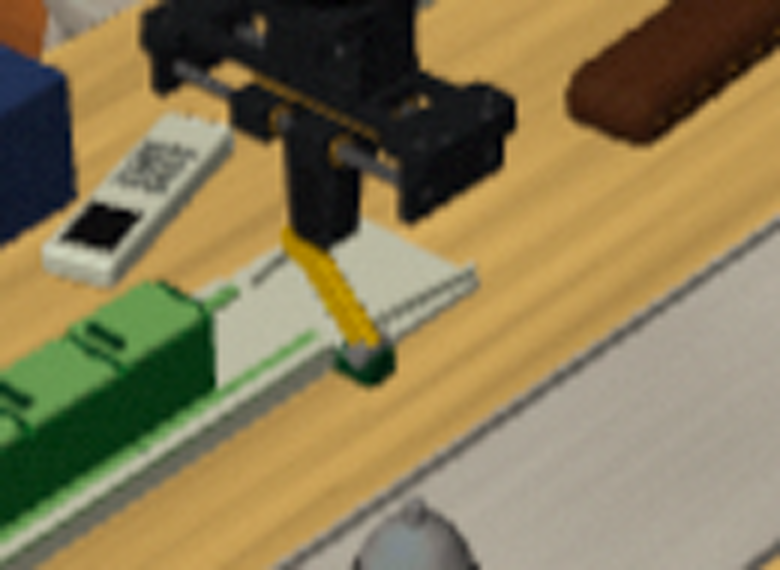

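Request:
play_rows(
  increments=[
    [0,10,0,4,0,0,0],
    [0,6,0,8,0,0,0],
    [0,0,0,9,0,0,0],
    [0,0,0,9,0,0,0],
    [0,0,0,8,0,0,0],
    [0,0,0,5,0,0,0],
    [0,0,0,3,0,0,0],
    [0,0,0,2,0,0,0],
  ],
)

```text
clock: 59.2
tool_pos: [0.6407, -0.0772, 0.027]
eef_rot: [1.0, -0.002, 0.009, 0.001]
contact_force: [-5.6, -1.1, 16.3]
opening: 0.004
```

```bash
python3 -c "
from h import *
go(.64,-.0755,.027,-.007,8)
"
```

```text
t 59.2 pos [ 0.6407 -0.0772  0.027 ] phi -0.0035 F [-5.6  -1.08 16.31] open 0.004
total d(mm) [-0.7 -1.7 -0. ] w [ 0.0022 -0.0185  0.0035] | per row [-0.1 -0.2 -0. ] [ 0.0003 -0.0023  0.0004]
```

Contact is at 27 mm with 16 N, which matches the height of the folded flap. I'll lift and check.

Request:
play_rows(
  increments=[
    [0,0,0,1,0,0,0],
    [0,0,0,0,0,0,0],
    [0,0,0,-15,0,0,0],
    [0,0,0,-30,0,0,0],
    [0,0,10,-40,0,0,0],
    [0,0,40,-40,0,0,0],
    [0,0,50,-10,0,0,0],
    [0,0,50,0,0,0,0],
  ],
)

```text
clock: 60.2
tool_pos: [0.6396, -0.2231, 0.1711]
eef_rot: [1.0, 0.005, 0.011, -0.001]
contact_force: [1.9, -0.2, 0.2]
opening: 0.006
```

Request:
play_rows(
  increments=[
    [0,0,50,0,0,0,0],
    [0,0,50,0,0,0,0],
    [0,0,50,0,0,0,0],
    [0,0,30,0,0,0,0],
    [0,0,0,0,0,0,0],
    [0,0,0,0,0,0,0],
    [0,0,0,0,0,0,0],
    [0,0,0,0,0,0,0],
  ],
)

```text
clock: 61.2
tool_pos: [0.6404, -0.4084, 0.1749]
eef_rot: [1.0, 0.004, 0.013, -0.002]
contact_force: [-1.0, -0.7, 0.3]
opening: 0.004
```

```bash
python3 -c "
from h import *
go(.64,-.0755,.027,-.007,8)
snap('side','s17',(170,130,300,225),6)
snap('top','t17',(120,135,320,250),4)
"
```

```text
t 61.2 pos [ 0.6404 -0.4084  0.1749] phi 0.0084 F [-1.01 -0.67  0.29] open 0.004
total d(mm) [  -1.4 -332.4  149.1] w [-0.0036 -0.0253  0.0154] | per row [ -0.2 -41.5  18.6] [-0.0005 -0.0032  0.0019]
```

View pics/s17.png

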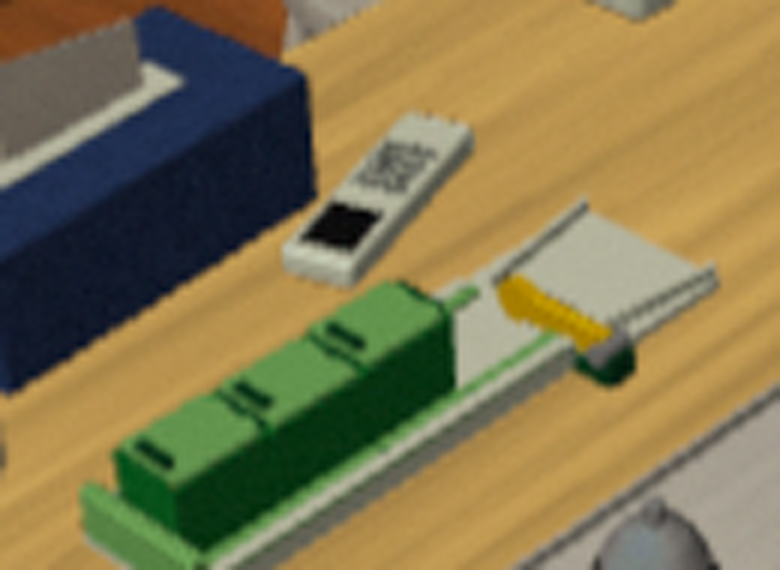

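View pics/t17.png

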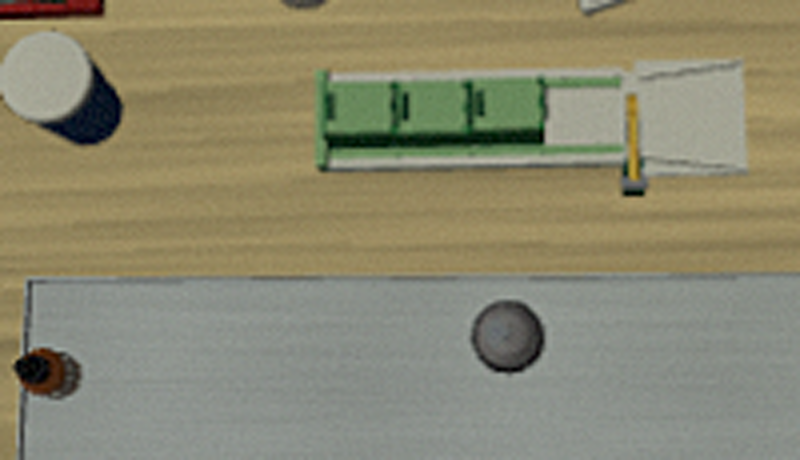

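Everything looks shut. I'll do a quick numeric check before handing in.

```bash
python3 -c "
from h import *
f=lambda x,y,z: onplane('top',(120+(x+.5)/4-.5,135+(y+.5)/4-.5),z).round(4)
print('rear',f(544,82,.062),f(544,130,.062)); print('front',f(326,82,.063),f(326,134,.063))
print('seams',f(395,108,.063),f(469,108,.063))
# flap tip & hinge
s=lambda x,y:(170+(x+.5)/6-.5,130+(y+.5)/6-.5); t=lambda x,y:(120+(x+.5)/4-.5,135+(y+.5)/4-.5)
print('tip',tri(s(512,292),t(632,95)),'root',tri(s(597,340),t(633,178)))
for a in(0,.1,.2,.3):
  c=np.array([.590,-.0765,.018]);print(a,proj('side',[c+72e-3*np.array([np.cos(a),0,np.sin(a)])]))
print('seen tip px',s(505,292))
"
```

```text
rear [ 0.6665 -0.0027  0.062 ] [ 0.6265 -0.0016  0.062 ]
front [0.6718 0.1744 0.063 ] [0.6284 0.1745 0.063 ]
seams [0.6482 0.1184 0.063 ] [0.6464 0.0585 0.063 ]
tip (array([ 0.66384102, -0.07763025,  0.01586195]), np.float64(0.003723717908586772)) root (array([ 0.59496566, -0.07302328,  0.02083633]), np.float64(0.0042085441980860856))
0 [[254.49604849 177.98100328]]
0.1 [[254.5272253  176.15887194]]
0.2 [[254.72720059 174.43327101]]
0.3 [[255.09581311 172.82135947]]
seen tip px (253.75, 178.25)
```

```bash
python3 -c "
from plant import r
print(r.finish_job(), r.get_state()['clock'])"
```

```text
the job is handed in; nothing more can be done
the job is handed in; nothing more can be done
```

The job is handed in at about 61 s of the 210 s allowed. All three green day boxes on the tray are in the rail against the stop, every lid is shut, and the yellow flap is folded down.

- **How it went:** I carried each box upright to the apron and slid it under the lips until it met the stop or the box ahead. Each lid was pressed down before I fetched the next box. I folded the flap only after all three were in and shut.
- **Box positions:** in the last pictures the seams between boxes lie at y ≈ 0.118 and 0.0585, and the rear face at about −0.002. That is within about 1 mm of the home positions, with no visible gaps.
- **Lids and flap:** the flap tip pixel matches a fold angle of 0 to within a pixel, and contact came at 27 mm, its height when folded. Contact with the lids came at 63–64 mm, which matches a shut lid.
- **Other objects:** the bell, the left bottle and the tumbler look unmoved. The right bottle and the glasses case are outside that last close-up, and I did not measure them again.
- **Limits of these checks:** nothing failed or disagreed. The camera measurements are only good to about 2–4 mm, and handing in gives no verdict.

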